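# Index and lock the arbor bushings of a bonding jig

## Robot

A 6-joint arm with a two-finger parallel gripper is mounted at the origin on a cart in front of the work surface, level with it; the furniture and walls round the work are solid. World frame = base frame: x ahead of the robot, y to its left, z up, the work surface at z = 0. Lengths are in m, angles in rad, forces in N, time in s.
With the tool pointing down it reaches from about 0.35 to 0.975 m from the base axis. Payload 7.1 kg.
Tool frame: the origin (TCP) lies between the finger pads; the fingertips stand 25 mm ahead of it and the grasp point (between the pads) lies 6 mm ahead of it; z points along the fingers, y is the line along which they close (so a half turn about z gives the same grasp; the last joint's range is limited). The gripper opens to 88 mm and grips with 3 to 60 N. Pads are 20 mm wide; open, the fingers measure 115 mm over their backs; the gripper's body (75 mm by 178 mm) begins 61 mm behind the grasp point.
Start: joints at [1.33, 0.423, 1.63, -0, 1.089, -0.019], TCP at [0.137, 0.61, 0.248] pointing down, gripper open.
Joint ranges: [-3, 3], [-0.9, 2.11], [0.09, 2.58], [-1.31, 4.45], [0.11, 2.69], [-2.54, 2.54]. Speed limits (rad/s): [2.39, 2.39, 3.01, 3.14, 3.14, 3.14].

## Interface

Orientations are given as [roll, pitch, yaw] about the fixed x, y, z axes, in that order (R = Rz(yaw) Ry(pitch) Rx(roll)).
In Python, from plant import telemetry, imaging, env gives the robot as it stands.
- The arm moves only by the tool jog_arm, never from a script. Its argument "commands" is a list of rows, each a list of 7 numbers: the opening, from 0 (shut) to 1 (fully open), then the shift along the tool's x, y, z in cm, then the turn, a rotation vector about the tool's x, y, z in rad. In form: [[fingers, x, y, z, wx, wy, wz], ...]. A call has exactly 8 rows; each row shifts and turns the commanded pose from where the row before left it, along the tool's axes as they then stand; what a row does not reach is not made up. A row lasts 1/8 s, in which the tool goes at most 62.5 mm and 10.7 degrees, less where a joint would pass 70% of its speed; a pose out of reach is approached as far as the arm can. A call is refused whole if a number of a shift passes 6.25 or a number of a turn 0.188, either way. A call with a gripper value outside its range is refused whole. The fingers move at their own pace and stop on an object; "squeeze" is the grip in N (left out, the last holds). Time passes only in rows, so rows that do not move let the fingers close, or fill a call up. It gives the time, the measured TCP pose, the force, the opening and the grip force at its end, in the units of the state.
- telemetry.get_state(): the state, without advancing time (a new reading comes with each control period).
- imaging.grab_frame(name): name is "scene" or "side" or "wrist"; returns a dict with "image" (400x640x3 uint8, red, green, blue), "fovy" (degrees; the focal length in pixels is half the picture's height over the tangent of half this angle, whatever the lens; pixels are square), "cx", "cy" (the principal point, pixels), "origin" and "orientation" of the camera in the world; the wrist camera has in their place "hand_eye" (4x4, takes a point from camera to tool coordinates, whose origin is the TCP and whose axes are the flange's). Camera axes: x right, y down, z forward; pixel columns grow to the right and rows downward; lengths in m; the calibration is good to about 2 mm. A picture is of the moment at which its call begins: read the wrist's pose just before it. There is no depth.
- env.close_job(): hands the job in; it is judged then, once.
The state is a dict: "t": time; "joint_positions": joint angles; "dq": joint speeds; "tau": joint torques, N m; "tcp_pos": TCP position; "orientation": TCP orientation; "ft_force": force on the tool from outside, world axes, zero at the start; "torque": the same for the moment, N m; "grip_width": finger opening in m; "grip_force": force on a finger pad.
Only numpy, scipy, OpenCV 4.12 (cv2) and the standard library are available. Lean on these libraries where they do the work, as an engineer would, in place of code of your own. Each camera call takes 0.05 s, during which the arm holds its last target. There are 200 camera calls.

## Task

Set up the arbor jig on the deck for bonding. First swing its red-handled lever all the way to the white mark, so that the keeper bar clears the index holes; then turn every arbor bushing that stands in the jig until the hole in its lug is over the jig's index hole, and put one index pin from the rack down through both until its shoulder sits flush on the lug. When every bushing is pinned, swing the lever onto the red mark so that the keeper's forks reach over the pins' shoulders, and do not knock over or push away the flux bottle and the brass weight.

Things in the scene. Friction and masses are not known exactly. Their poses are not given: they have to be found in the camera images.
- jig: Blue jig plate fixed on the deck, 80 mm (x) by 351 mm (y), 24 mm thick. Origin: deck level, under the axis of the first bore. Four bores in a row along its y axis, at y = 0, 78, 156, 234 mm, then the lever (pivot at x -23, y 294 mm). Each bore has a 13 mm index hole through the plate, 28 mm in front of it (x -28 mm), and in front of these lies the keeper bar. A bore may be empty.
- lever (a joint): Angle of the red-gripped lever about its upright pivot, rad, growing clockwise seen from above: 0 = at its stop, arm over the middle of the white mark on the quadrant, keeper open; 1.4 = arm over the middle of the red mark, keeper locked; end stop 1.6. It stays where it is left; 3 to 4 N at the grip moves it. It drives the keeper bar by a pinion.
- keeper (a joint): Travel of the steel keeper bar along the jig's +y, 21.4 mm per rad of the lever (0 = open, 0.030 = locked). Its flat forks, open to +y, lie 43.5 to 49.5 mm above the deck: locked they straddle the index holes (slot 14 mm, root 14 mm to the -y side of the hole), open their tips stand 20 mm to its -y side. They block a pin being seated, and a pin not fully seated stops them.
- lever_grip (a point): Centre of the lever's upright red grip: round, 21 mm thick, from 62 to 98 mm above the deck (this point 82 mm), 60 mm from the pivot axis; the arm's top is 60 mm above the deck.
- lever_pivot (a point): Point on the lever's pivot axis, 56 mm above the deck. The arm points from here to lever_grip.
- bushing_a: Steel arbor bushing standing loose in the first bore, about 0.35 kg; or absent. Origin: on its axis, underside of the flange (24 mm above the deck). Flange 46 mm wide, 12 mm thick; its lug reaches 37 mm out along -x. On top a brass square, 24 x 24 mm along x and y, 30 to 66 mm above the origin, to turn it by; it spins freely. Its yaw is the jig's when lug and index hole line up.
- lug_hole_a (a point): Centre of the mouth of the hole in bushing_a's lug, on the lug's upper face (36 mm above the deck), 28 mm from the bushing's axis; the hole is 12.6 mm wide.
- bushing_b: Steel arbor bushing standing loose in the second bore, about 0.35 kg; or absent. Origin: on its axis, underside of the flange (24 mm above the deck). Flange 46 mm wide, 12 mm thick; its lug reaches 37 mm out along -x. On top a brass square, 24 x 24 mm along x and y, 30 to 66 mm above the origin, to turn it by; it spins freely. Its yaw is the jig's when lug and index hole line up.
- lug_hole_b (a point): Centre of the mouth of the hole in bushing_b's lug, on the lug's upper face (36 mm above the deck), 28 mm from the bushing's axis; the hole is 12.6 mm wide.
- bushing_c: Steel arbor bushing standing loose in the third bore, about 0.35 kg; or absent. Origin: on its axis, underside of the flange (24 mm above the deck). Flange 46 mm wide, 12 mm thick; its lug reaches 37 mm out along -x. On top a brass square, 24 x 24 mm along x and y, 30 to 66 mm above the origin, to turn it by; it spins freely. Its yaw is the jig's when lug and index hole line up.
- lug_hole_c (a point): Centre of the mouth of the hole in bushing_c's lug, on the lug's upper face (36 mm above the deck), 28 mm from the bushing's axis; the hole is 12.6 mm wide.
- bushing_d: Steel arbor bushing standing loose in the fourth bore, about 0.35 kg; or absent. Origin: on its axis, underside of the flange (24 mm above the deck). Flange 46 mm wide, 12 mm thick; its lug reaches 37 mm out along -x. On top a brass square, 24 x 24 mm along x and y, 30 to 66 mm above the origin, to turn it by; it spins freely. Its yaw is the jig's when lug and index hole line up.
- lug_hole_d (a point): Centre of the mouth of the hole in bushing_d's lug, on the lug's upper face (36 mm above the deck), 28 mm from the bushing's axis; the hole is 12.6 mm wide.
- pin_rack: Loose wooden block with a rubber foot, 102 x 150 mm (x, y), 42 mm high, 0.9 kg, with six holes at x = +-24 and y = -48, 0, 48 mm; at the start five pins stand in it, their origins 42 mm above the deck. Origin: centre of its underside.
- pin_0: Steel index pin, 90 mm long, 100 g, upright. Origin: on its axis, underside of its shoulder. Below it an 11 mm shank with a round nose, 32 mm long; shoulder 22 mm wide, 5 mm thick; above it a 10 mm neck and, 24 to 58 mm above the origin, a black round grip 18 mm thick. Seated, its origin is 36 mm above the deck. All five pins are alike; spare ones are left over.
- pin_1: Index pin, like pin_0.
- pin_2: Index pin, like pin_0.
- pin_3: Index pin, like pin_0.
- pin_4: Index pin, like pin_0.
- flux: Small amber flux bottle with a black nozzle, 29 mm wide, 68 mm high, loose on the deck, a bystander. Origin: centre of its underside.
- weight: Brass test weight with a knob, 22 mm wide, 36 mm high, loose on the deck, a bystander. Origin: centre of its underside.

How it is judged:
On the way, in this order (a step that is already met when the one before it is completed fails the run):
1. the lever stands at the white mark (keeper open) (value of joint lever below 0.12 rad), for 0.2 s.
2. every bushing in the jig has a pin seated through its lug and the jig's index hole (((distance between pin_0 and lug_hole_a below 0.004 m and z of pin_0 in the frame of jig below 0.039 m and angle between the z axis of pin_0 and the z axis of jig, either way round below 0.12 rad) or (distance between pin_1 and lug_hole_a below 0.004 m and z of pin_1 in the frame of jig below 0.039 m and angle between the z axis of pin_1 and the z axis of jig, either way round below 0.12 rad) or (distance between pin_2 and lug_hole_a below 0.004 m and z of pin_2 in the frame of jig below 0.039 m and angle between the z axis of pin_2 and the z axis of jig, either way round below 0.12 rad) or (distance between pin_3 and lug_hole_a below 0.004 m and z of pin_3 in the frame of jig below 0.039 m and angle between the z axis of pin_3 and the z axis of jig, either way round below 0.12 rad) or (distance between pin_4 and lug_hole_a below 0.004 m and z of pin_4 in the frame of jig below 0.039 m and angle between the z axis of pin_4 and the z axis of jig, either way round below 0.12 rad)) and ((distance between pin_0 and lug_hole_b below 0.004 m and z of pin_0 in the frame of jig below 0.039 m and angle between the z axis of pin_0 and the z axis of jig, either way round below 0.12 rad) or (distance between pin_1 and lug_hole_b below 0.004 m and z of pin_1 in the frame of jig below 0.039 m and angle between the z axis of pin_1 and the z axis of jig, either way round below 0.12 rad) or (distance between pin_2 and lug_hole_b below 0.004 m and z of pin_2 in the frame of jig below 0.039 m and angle between the z axis of pin_2 and the z axis of jig, either way round below 0.12 rad) or (distance between pin_3 and lug_hole_b below 0.004 m and z of pin_3 in the frame of jig below 0.039 m and angle between the z axis of pin_3 and the z axis of jig, either way round below 0.12 rad) or (distance between pin_4 and lug_hole_b below 0.004 m and z of pin_4 in the frame of jig below 0.039 m and angle between the z axis of pin_4 and the z axis of jig, either way round below 0.12 rad)) and ((distance between pin_0 and lug_hole_c below 0.004 m and z of pin_0 in the frame of jig below 0.039 m and angle between the z axis of pin_0 and the z axis of jig, either way round below 0.12 rad) or (distance between pin_1 and lug_hole_c below 0.004 m and z of pin_1 in the frame of jig below 0.039 m and angle between the z axis of pin_1 and the z axis of jig, either way round below 0.12 rad) or (distance between pin_2 and lug_hole_c below 0.004 m and z of pin_2 in the frame of jig below 0.039 m and angle between the z axis of pin_2 and the z axis of jig, either way round below 0.12 rad) or (distance between pin_3 and lug_hole_c below 0.004 m and z of pin_3 in the frame of jig below 0.039 m and angle between the z axis of pin_3 and the z axis of jig, either way round below 0.12 rad) or (distance between pin_4 and lug_hole_c below 0.004 m and z of pin_4 in the frame of jig below 0.039 m and angle between the z axis of pin_4 and the z axis of jig, either way round below 0.12 rad)) and ((distance between pin_0 and lug_hole_d below 0.004 m and z of pin_0 in the frame of jig below 0.039 m and angle between the z axis of pin_0 and the z axis of jig, either way round below 0.12 rad) or (distance between pin_1 and lug_hole_d below 0.004 m and z of pin_1 in the frame of jig below 0.039 m and angle between the z axis of pin_1 and the z axis of jig, either way round below 0.12 rad) or (distance between pin_2 and lug_hole_d below 0.004 m and z of pin_2 in the frame of jig below 0.039 m and angle between the z axis of pin_2 and the z axis of jig, either way round below 0.12 rad) or (distance between pin_3 and lug_hole_d below 0.004 m and z of pin_3 in the frame of jig below 0.039 m and angle between the z axis of pin_3 and the z axis of jig, either way round below 0.12 rad) or (distance between pin_4 and lug_hole_d below 0.004 m and z of pin_4 in the frame of jig below 0.039 m and angle between the z axis of pin_4 and the z axis of jig, either way round below 0.12 rad))), for 0.2 s.
At the end, for the whole second after the job is handed in: Every bushing in the jig has an index pin through its lug and the jig's index hole, the pin upright, its shoulder within 4 mm of the lug's face; the lever is at rest within about 0.12 rad (7 degrees) of the red mark, forks over the pins' shoulders (all of step 2 and value of joint lever between 1.28 and 1.52 rad and velocity of joint lever between -0.05 and 0.05 rad/s); the robot touches nothing.
It fails at once if the flux bottle was knocked over or pushed away (angle between flux's own z axis and vertical above 0.5 rad or distance of flux from where it was at the start of the episode above 0.05 m).
It fails at once if the brass weight was knocked over or pushed away (angle between weight's own z axis and vertical above 0.5 rad or distance of weight from where it was at the start of the episode above 0.05 m).
Of bushing_a, bushing_b, bushing_c, bushing_d only 3 to 4 are there at a start; the rules pass over those that are not, and their reading is None.
At some moment in a run one of pin_rack may be knocked a few centimetres aside while the robot is not near it.
Once in a run the grip may slacken for a moment while it holds something.
It also fails if it takes over 210 s, if anything falls off the work surface, if the arm or the gripper's body presses on something with over 40 N, if the wrist force passes 120 N, or if a joint passes its speed limit or range.

## Working session

There is one attempt and no reset: what is moved stays moved. The work goes in short steps, Python scripts to look and compute and a tool call to move; the robot and the scene stay as the last step left them, time stands still between calls to the robot, and variables do not carry over. Pictures are saved under pics/ and viewed, at most 14 in all, crops included, and the job is handed in when it is done.

Besides the shell and the picture viewer there is one more tool, called after ">>>" as a command line: name --pt "numbers of a row" for each row, then --argument value for the rest. jog_arm: Moves the arm, as the interface text tells. Its arguments: {"type":"object","properties":{"commands":{"type":"array","items":{"type":"array","items":{"type":"number"}}},"squeeze":{"type":"number"}},"required":["commands"]}

```bash
mkdir -p pics; ls; cat > h.py <<'E'
import numpy as np, cv2
from scipy.spatial.transform import Rotation as R
from plant import telemetry, imaging, env
def grab(name,save=None):
    s=telemetry.get_state(); f=imaging.grab_frame(name)
    f=dict(f)
    if name=='wrist':
        T=np.eye(4);T[:3,:3]=R.from_euler('xyz',s['orientation']).as_matrix();T[:3,3]=s['tcp_pos']
        M=T@np.array(f['hand_eye'])
    else:
        M=np.eye(4);o=np.array(f['orientation'])
        M[:3,:3]=o if o.shape==(3,3) else R.from_euler('xyz',o).as_matrix();M[:3,3]=f['origin']
    f['M']=M; f['f']=200/np.tan(np.radians(f['fovy'])/2)
    if save: cv2.imwrite('pics/'+save,cv2.cvtColor(f['image'],cv2.COLOR_RGB2BGR)); np.savez('pics/'+save+'.npz',M=M,f=f['f'],cx=f['cx'],cy=f['cy'],image=f['image'])
    return f
def load(n): return dict(np.load('pics/'+n+'.npz'))
def px2w(f,u,v,z):
    d=f['M'][:3,:3]@np.array([(u-f['cx'])/f['f'],(v-f['cy'])/f['f'],1]); o=f['M'][:3,3]
    return o+d*(z-o[2])/d[2]
def w2px(f,p):
    p=np.linalg.inv(f['M'])@np.append(p,1); return np.array([f['cx'],f['cy']])+f['f']*p[:2]/p[2]
E
python3 - <<'E'
from h import *
print(telemetry.get_state())
for n in('scene','side','wrist'):
    f=grab(n,n+'0.png'); print(n,f['fovy'],f['cx'],f['cy'],f['M'].round(3).tolist(), {k:v for k,v in f.items() if k not in('image','M')}.keys())
a=[cv2.imread(f'pics/{n}0.png') for n in('scene','side')]
cv2.imwrite('pics/c0.png',cv2.resize(np.vstack(a),(480,600)))
E
```

```text
pics
{'t': 0.0, 'joint_positions': array([ 1.33000628e+00,  4.23828970e-01,  1.63065749e+00, -1.57375292e-05,
        1.08860839e+00, -1.90021434e-02]), 'dq': array([ 0.00035961,  0.00112552,  0.00054005,  0.00027611, -0.00111007,
        0.00164076]), 'tau': array([ 7.57975831e-04, -5.44636595e+01, -2.73660654e+01,  6.43973169e-02,
        2.30050675e-02, -8.55357939e-05]), 'tcp_pos': array([0.13734367, 0.60920599, 0.24692186]), 'orientation': array([-3.14009047e+00, -1.46135023e-05,  2.91981205e+00]), 'ft_force': array([-0.09661208, -0.21715883, -0.37709802]), 'torque': array([-0.02517799,  0.01148711, -0.03780218]), 'grip_force': 0.0, 'grip_width': 0.08773997118074693}
scene 57.79082065289831 319.25276108748415 200.6656366752634 [[0.6, -0.565, 0.567, 0.011], [-0.8, -0.439, 0.409, -0.392], [0.018, -0.699, -0.715, 0.801], [0.0, 0.0, 0.0, 1.0]] dict_keys(['fovy', 'cx', 'cy', 'origin', 'orientation', 'f'])
side 57.88096402355859 316.06337185277255 196.78111716293822 [[0.964, -0.166, 0.207, 0.397], [-0.265, -0.601, 0.754, -0.774], [-0.001, -0.782, -0.624, 0.72], [0.0, 0.0, 0.0, 1.0]] dict_keys(['fovy', 'cx', 'cy', 'origin', 'orientation', 'f'])
wrist 62.34437341850118 325.8063426748223 195.09981345822118 [[0.219, 0.932, 0.289, 0.058], [0.976, -0.209, -0.067, 0.628], [-0.002, 0.296, -0.955, 0.385], [0.0, 0.0, 0.0, 1.0]] dict_keys(['fovy', 'cx', 'cy', 'hand_eye', 'f'])
```

View pics/scene0.png

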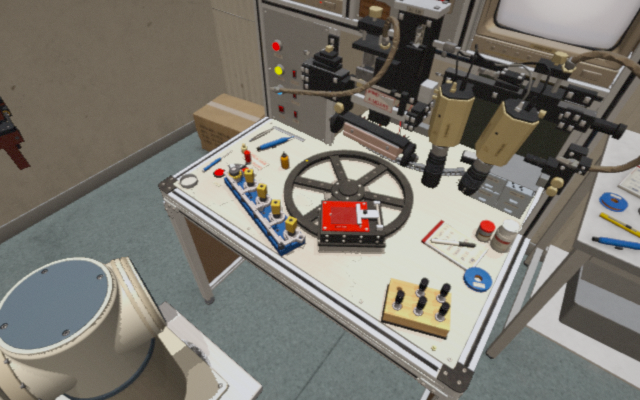

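View pics/side0.png

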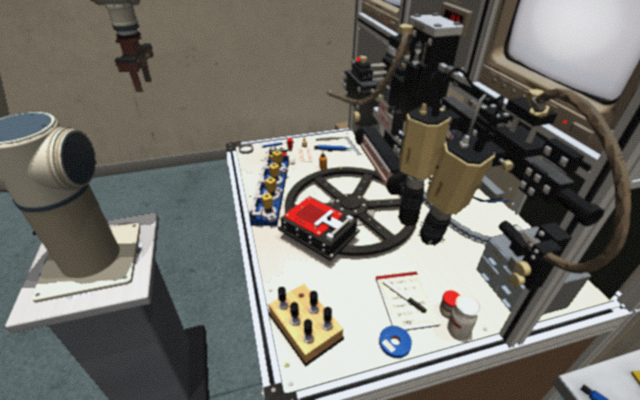

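```bash
python3 - <<'E'
from h import *
f=load('scene0.png');g=load('side0.png')
for u,v in [(249,174),(262,189),(276,206),(291,224)]: print(px2w(f,u,v,.09).round(3))
for u,v in [(400,295),(424,284),(445,290),(420,302),(441,308)]: print('pin',px2w(f,u,v,.1).round(3))
for p in [(283,291),(314,294),(300,311),(329,311),(310,324)]: print('pin side',px2w(g,*p,.1).round(3))
a=cv2.resize(cv2.imread('pics/scene0.png')[140:260,200:320],(560,560),interpolation=cv2.INTER_CUBIC)
cv2.imwrite('pics/c1.png',a)
E
```

```text
[0.536 0.244 0.09 ]
[0.513 0.171 0.09 ]
[0.487 0.095 0.09 ]
[0.463 0.022 0.09 ]
pin [ 0.446 -0.3    0.1  ]
pin [ 0.503 -0.33   0.1  ]
pin [ 0.517 -0.373  0.1  ]
pin [ 0.457 -0.342  0.1  ]
pin [ 0.471 -0.384  0.1  ]
pin side [ 0.454 -0.308  0.1  ]
pin side [ 0.514 -0.333  0.1  ]
pin side [ 0.477 -0.364  0.1  ]
pin side [ 0.532 -0.379  0.1  ]
pin side [ 0.488 -0.397  0.1  ]
```

View pics/c1.png

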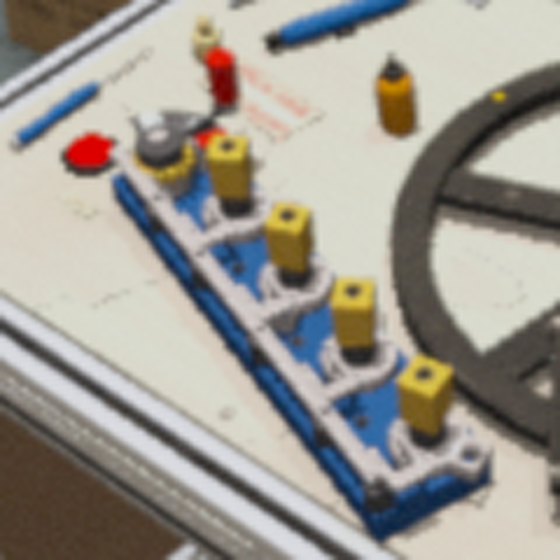

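>>> jog_arm --pt "1 -3.14 -2.81 0 0 0 0" --pt "1 -3.14 -2.81 0 0 0 0" --pt "1 -3.14 -2.81 0 0 0 0" --pt "1 -3.14 -2.81 0 0 0 0" --pt "1 -3.14 -2.81 0 0 0 0" --pt "1 -3.14 -2.81 0 0 0 0" --pt "1 -3.14 -2.81 0 0 0 0" --pt "1 -3.14 -2.81 0 0 0 0"

```text
t: 1.15
tcp_pos: [0.3336, 0.3339, 0.2476]
orientation: [-3.142, 0.0, 2.92]
ft_force: [-0.2, -0.8, 0.1]
grip_width: 0.0878
grip_force: 0.0
```

>>> jog_arm --pt "1 -3.14 -2.81 0 0 0 0" --pt "1 -3.14 -2.81 0 0 0 0" --pt "1 -3.14 -2.81 0 0 0 0" --pt "1 -3.14 -2.81 0 0 0 0" --pt "1 -3.14 -2.81 0 0 0 0" --pt "1 -3.14 -2.81 0 0 0 0" --pt "1 0 0 0 0 0 0.097" --pt "1 0 0 0 0 0 0"

```text
t: 2.15
tcp_pos: [0.4797, 0.1287, 0.2474]
orientation: [-3.141, -0.001, 2.822]
ft_force: [-0.3, 0.4, -0.5]
grip_width: 0.088
grip_force: 0.0
```

```bash
python3 - <<'E'
from h import *
f=grab('wrist','w1.png'); s=telemetry.get_state();print(s['t'],s['tcp_pos'],s['orientation'],s['joint_positions'])
E
```

```text
2.2 [0.47952385 0.12910732 0.24747262] [-3.14132422e+00 -4.96093703e-04  2.82442296e+00] [ 2.39019270e-01  2.34961509e-01  1.90855740e+00  4.03677280e-05
  9.98636783e-01 -1.01462929e+00]
```

View pics/w1.png

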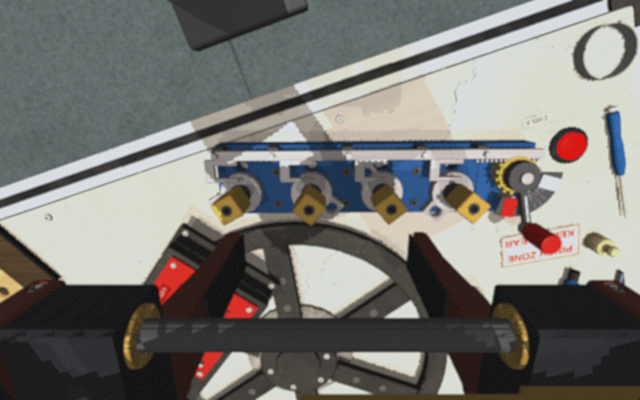

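```bash
python3 - <<'E'
from h import *
f=load('w1.png')
P=[px2w(f,u,v,.09)[:2] for u,v in [(227,210),(307,208),(391,209),(471,208)]]
P=np.array(P);print(P.round(4))
d=(P[3]-P[0]);print(np.linalg.norm(d),'yaw',np.arctan2(-d[0],d[1]))
im=cv2.imread('pics/w1.png')[135:265,205:365];im2=cv2.imread('pics/w1.png')[135:265,355:625]
cv2.imwrite('pics/c2.png',np.vstack([cv2.resize(im,(640,520),interpolation=cv2.INTER_CUBIC)]))
a=cv2.resize(cv2.imread('pics/w1.png')[140:270,205:405],(800,520)[:2],interpolation=cv2.INTER_CUBIC)
b=cv2.resize(cv2.imread('pics/w1.png')[140:270,425:625],(800,520)[:2],interpolation=cv2.INTER_CUBIC)
c=cv2.resize(np.vstack([cv2.imread('pics/w1.png')[135:225,205:415],cv2.imread('pics/w1.png')[145:260,415:625]]),None,fx=2.9,fy=2.9,interpolation=cv2.INTER_CUBIC)
cv2.imwrite('pics/c2.png',c);print(c.shape)
E
```

```text
[[0.4737 0.0322]
 [0.4955 0.1049]
 [0.5213 0.1801]
 [0.544  0.2521]]
0.23088696136696857 yaw -0.30951909441614855
(594, 609, 3)
```

View pics/c2.png

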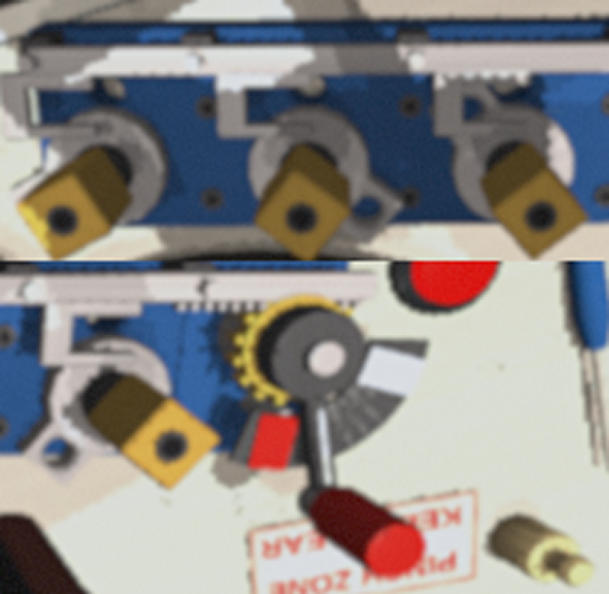

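```bash
cat >> h.py <<'E'
def fitjig(P):  # P: 4x2 axis positions
    L=np.array([[0,y] for y in(0,.078,.156,.234)]);m=P.mean(0);d=P[3]-P[0]+ (P[2]-P[1])/3
    yaw=np.arctan2(-d[0],d[1]);c,s=np.cos(yaw),np.sin(yaw);Rm=np.array([[c,-s],[s,c]])
    return m-Rm@L.mean(0),yaw,Rm
E
python3 - <<'E'
from h import *
f=load('w1.png');g=load('scene0.png')
P=np.array([px2w(f,u,v,.09)[:2] for u,v in [(227,210),(307,208),(391,209),(471,208)]])
o,yaw,Rm=fitjig(P);print(o,yaw)
J=lambda p:(Rm.T@(p[:2]-o)*1000).round(1)
W=lambda x,y:o+Rm@np.array([x,y])/1000
print('pivot',J(px2w(f,527.4,178.4,.066)),w2px(f,[*W(-23,294),.062]))
print('grip',J(px2w(f,552.9,244.7,.098)),px2w(f,552.9,244.7,.098))
print('weight',J(px2w(f,592,241,0)),J(px2w(f,613,251.5,.036)))
print('flux scene',J(px2w(g,285,168,0)))
for n,(u,v),y in [('b',(331.9,206.4),78),('c',(369.8,169.5),156),('d',(435.7,210.2),234)]:
    h=J(px2w(f,u,v,.036)); print(n,h,np.hypot(*(h-[0,y])),'yaw',np.arctan2(-(h[1]-y),-h[0]))
h=J(px2w(g,300.7,237.5,.036));print('a',h,np.arctan2(-h[1],-h[0]))
for n,(u,v) in zip('dcba',[(249,174),(262,189),(276,206),(291,224)]): print(n,J(px2w(g,u,v,.09)))
E
```

```text
[0.47272832 0.03095013] -0.3117133463077921
pivot [-22.3 295.6] [523.57524634 176.74397199]
grip [ 34.7 311.2] [0.60121987 0.31649112 0.098     ]
weight [ 77.6 433.3] [ 74.1 429.3]
flux scene [147.9 279. ]
b [ 16.3 101.8] 28.8466635852398 yaw -2.171298279361826
c [-25.5 142.7] 28.760041724587264 yaw 0.480753249905293
d [ 21.6 218.1] 26.82107380400718 yaw 2.5070398518132846
a [ 12.6 -25.6] 2.028174425465217
d [ -5.2 222.7]
c [ -4.7 145.3]
b [-5.8 65.9]
a [ -6.5 -11. ]
```

```bash
cat >> h.py <<'E'
import json
o0=np.array([0.47272832,0.03095013]);JY=-0.3117
def setjig(o,y):
    json.dump([list(o),y],open('jig.json','w'))
def jig():
    o,y=json.load(open('jig.json'));c,s=np.cos(y),np.sin(y);return np.array(o),y,np.array([[c,-s],[s,c]])
def W(x,y,z): # jig mm -> world
    o,_,Rm=jig();return np.append(o+Rm@np.array([x,y])/1000,z/1000)
def J(p):
    o,_,Rm=jig();p=np.asarray(p);return np.append(Rm.T@(p[:2]-o)*1000,p[2]*1000)
def down(yaw): return R.from_euler('xyz',[np.pi,0,yaw])
def plan(wps,start=None):
    """wps: (world xyz m, yaw, fingers, n rows)"""
    s=telemetry.get_state()
    p,r=(np.array(s['tcp_pos']),R.from_euler('xyz',s['orientation'])) if start is None else (start[0],down(start[1]))
    k=0;out=[]
    for xyz,yaw,fi,n in wps:
        xyz=np.array(xyz);r1=down(yaw);rv=(r.inv()*r1).as_rotvec();p0=p
        for i in range(n):
            pt=p0+(xyz-p0)*(i+1)/n
            d=r.inv().apply(pt-p)*100;row=[fi,*d.round(2),*(rv/n).round(3)]
            out.append([float(x)+0. for x in row]);p=p+r.apply(np.array(row[1:4])/100);r=r*R.from_rotvec(row[4:])
    while len(out)%8: out.append([out[-1][0],0,0,0,0,0,0])
    for i in range(0,len(out),8): print(json.dumps(out[i:i+8]).replace('.0,',',').replace('.0]',']'))
    m=max(max(map(abs,r[1:4])) for r in out);print('maxshift',m,'maxturn',max(max(map(abs,r[4:])) for r in out))
E
python3 - <<'E'
from h import *
setjig(o0,JY)
def psh(th,off,z):
    t=np.radians(th);x=-23+60*np.sin(t)+off*np.cos(t);y=294+60*np.cos(t)-off*np.sin(t)
    return W(x,y,z),JY+np.pi+np.radians(90-th)
w=[(*psh(74,36,180),0,4),(*psh(74,36,91),0,3),(*psh(74,36,91),0,1)]
w+=[(*psh(th,24,91),0,1) for th in (72,65,58,51,44,37,30,25)]
plan(w)
E
```

```text
[[0, -1.68, 4.52, 1.68, 0, 0, -0.071], [0, -2, 4.39, 1.69, 0, 0, -0.071], [0, -2.31, 4.24, 1.68, 0, 0, -0.071], [0, -2.59, 4.06, 1.69, 0, 0, -0.071], [0, 0, 0, 2.97, 0, 0, 0], [0, -0.01, 0, 2.96, 0, 0, 0], [0, 0, 0, 2.97, 0, 0, 0], [0, 0, 0, 0, 0, -0.001, -0.001]]
[[0, -0.08, 1.41, 0, 0, 0, -0.035], [0, -0.25, 0.75, 0, 0, 0, -0.122], [0, -0.25, 0.75, 0, 0, 0, -0.122], [0, -0.24, 0.75, 0, 0, 0, -0.122], [0, -0.25, 0.75, 0, 0, 0, -0.122], [0, -0.25, 0.75, 0, 0, 0, -0.122], [0, -0.25, 0.75, 0, 0, 0, -0.123], [0, -0.18, 0.53, 0, 0, 0, -0.087]]
maxshift 4.52 maxturn 0.123
```

>>> jog_arm --pt "0 -1.68 4.52 1.68 0 0 -0.071" --pt "0 -2 4.39 1.69 0 0 -0.071" --pt "0 -2.31 4.24 1.68 0 0 -0.071" --pt "0 -2.59 4.06 1.69 0 0 -0.071" --pt "0 0 0 2.97 0 0 0" --pt "0 0 0 2.96 0 0 0" --pt "0 0 0 2.97 0 0 0" --pt "0 0 0 0 0 0 0"

```text
t: 3.2
tcp_pos: [0.5981, 0.2798, 0.0889]
orientation: [-3.139, -0.005, 3.109]
ft_force: [-0.0, -0.3, 0.3]
grip_width: 0.0112
grip_force: 0.0
```

>>> jog_arm --pt "0 -0.08 1.41 0 0 0 -0.035" --pt "0 -0.25 0.75 0 0 0 -0.122" --pt "0 -0.25 0.75 0 0 0 -0.122" --pt "0 -0.24 0.75 0 0 0 -0.122" --pt "0 -0.25 0.75 0 0 0 -0.122" --pt "0 -0.25 0.75 0 0 0 -0.122" --pt "0 -0.25 0.75 0 0 0 -0.123" --pt "0 -0.18 0.53 0 0 0 -0.087"

```text
t: 4.2
tcp_pos: [0.6007, 0.3464, 0.0931]
orientation: [-3.14, 0.002, -2.315]
ft_force: [0.9, -3.2, -1.5]
grip_width: 0.0005
grip_force: 1.4
```

```bash
python3 - <<'E'
from h import *
f=grab('wrist','w2.png'); s=telemetry.get_state();print(s['t'],J(s['tcp_pos']),s['orientation'],s['ft_force'])
E
```

```text
4.25 [ 24.68283025 340.04827125  93.15381091] [-3.14031571e+00  2.04751794e-03 -2.31207854e+00] [ 0.83239132 -2.15910621 -0.26025234]
```

View pics/w2.png

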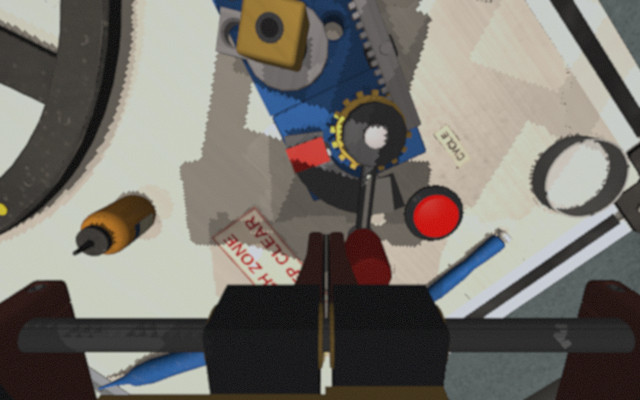

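>>> jog_arm --pt "0 -0.1 0.35 0 0 0 -0.05" --pt "0 -0.1 0.35 0 0 0 -0.05" --pt "0 0 0 0 0 0 0" --pt "0 0 0 0 0 0 0" --pt "0 0 0 0 0 0 0" --pt "0 0 0 0 0 0 0" --pt "0 0 0 0 0 0 0" --pt "0 0 0 0 0 0 0"

```text
t: 5.25
tcp_pos: [0.5964, 0.3516, 0.0914]
orientation: [-3.141, 0.001, -2.222]
ft_force: [2.7, -0.1, 3.4]
grip_width: 0.0004
grip_force: 1.5
```

>>> jog_arm --pt "0 -0.1 0.35 0 0 0 -0.05" --pt "0 -0.1 0.35 0 0 0 -0.05" --pt "0 0 0 0 0 0 0" --pt "0 0 0 0 0 0 0" --pt "0 0 0 0 0 0 0" --pt "0 0 0 0 0 0 0" --pt "0 0 0 0 0 0 0" --pt "0 0 0 0 0 0 0"

```text
t: 6.25
tcp_pos: [0.5917, 0.3573, 0.0913]
orientation: [-3.141, 0.0, -2.121]
ft_force: [4.0, 0.7, 2.2]
grip_width: 0.0006
grip_force: 1.8
```

>>> jog_arm --pt "0 -0.1 0.35 0 0 0 -0.05" --pt "0 -0.1 0.3 0 0 0 -0.05" --pt "0 0 0 0 0 0 0" --pt "0 0 0 0 0 0 0" --pt "0 0 0 0 0 0 0" --pt "0 0 0 0 0 0 0" --pt "0 0 0 0 0 0 0" --pt "0 0 0 0 0 0 0"

```text
t: 7.25
tcp_pos: [0.5904, 0.3599, 0.0915]
orientation: [-3.136, 0.001, -2.021]
ft_force: [16.3, -9.4, -1.6]
grip_width: 0.0009
grip_force: 9.7
```

```bash
python3 - <<'E'
from h import *
f=grab('wrist','w3.png'); s=telemetry.get_state();print(s['t'],J(s['tcp_pos']),s['orientation'],s['ft_force'])
E
```

```text
7.3 [ 11.13098516 349.22475566  91.5132099 ] [-3.13573969e+00  6.96609948e-04 -2.02132049e+00] [ 16.32319318 -10.2908293   -2.18649681]
```

View pics/w3.png

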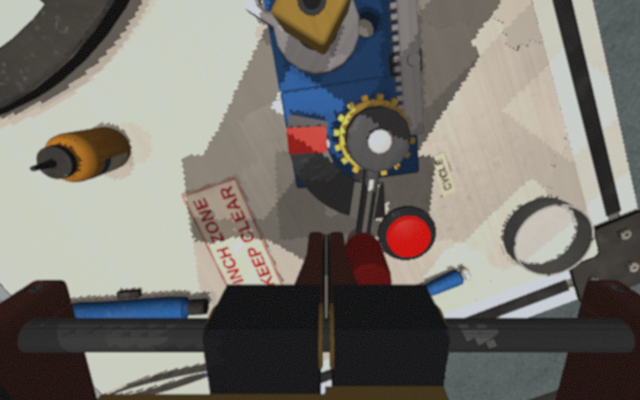

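```bash
python3 - <<'E'
from h import *
s=telemetry.get_state();p=np.array(s['tcp_pos']);yaw=s['orientation'][2]+2*np.pi
q=p+down(yaw).apply([0,-.02,0]);q2=q+[0,0,.13]
plan([(q,yaw,0,1),(q2,yaw,0,3),(W(-30,117,230),JY+np.pi,.5,12)])
E
```

```text
[[0, 0, -2, 0.01, -0.006, 0.001, 0], [0, 0, 0, -4.33, 0, 0, 0], [0, 0, 0, -4.34, 0, 0, 0], [0, 0, 0, -4.33, 0, 0, 0], [0.5, 1.96, 0.24, -0.07, 0, 0, 0.119], [0.5, 1.98, 0, -0.07, 0, 0, 0.119], [0.5, 1.97, -0.23, -0.07, 0, 0, 0.119], [0.5, 1.92, -0.46, -0.07, 0, 0, 0.119]]
[[0.5, 1.86, -0.69, -0.07, 0, 0, 0.119], [0.5, 1.76, -0.9, -0.07, 0, 0, 0.119], [0.5, 1.64, -1.11, -0.07, 0, 0, 0.119], [0.5, 1.5, -1.29, -0.07, 0, 0, 0.119], [0.5, 1.33, -1.46, -0.07, 0, 0, 0.119], [0.5, 1.15, -1.61, -0.07, 0, 0, 0.119], [0.5, 0.95, -1.74, -0.07, 0, 0, 0.119], [0.5, 0.74, -1.83, -0.07, 0, 0, 0.119]]
maxshift 4.34 maxturn 0.119
```

>>> jog_arm --pt "0 0 -2 0 0 0 0" --pt "0 0 0 -4.33 0 0 0" --pt "0 0 0 -4.34 0 0 0" --pt "0 0 0 -4.33 0 0 0" --pt "0.5 1.96 0.24 -0.07 0 0 0.119" --pt "0.5 1.98 0 -0.07 0 0 0.119" --pt "0.5 1.97 -0.23 -0.07 0 0 0.119" --pt "0.5 1.92 -0.46 -0.07 0 0 0.119"

```text
t: 8.3
tcp_pos: [0.5607, 0.2862, 0.2233]
orientation: [3.14, -0.003, -2.501]
ft_force: [-0.0, 0.8, 0.4]
grip_width: 0.037
grip_force: 0.0
```

>>> jog_arm --pt "0.5 1.86 -0.69 -0.07 0 0 0.119" --pt "0.5 1.76 -0.9 -0.07 0 0 0.119" --pt "0.5 1.64 -1.11 -0.07 0 0 0.119" --pt "0.5 1.5 -1.29 -0.07 0 0 0.119" --pt "0.5 1.33 -1.46 -0.07 0 0 0.119" --pt "0.5 1.15 -1.61 -0.07 0 0 0.119" --pt "0.5 0.95 -1.74 -0.07 0 0 0.119" --pt "0.5 0.74 -1.83 -0.07 0 0 0.119"

```text
t: 9.3
tcp_pos: [0.4751, 0.1532, 0.2291]
orientation: [-3.14, -0.003, 2.83]
ft_force: [1.1, -0.3, 0.4]
grip_width: 0.0441
grip_force: 0.0
```

```bash
python3 - <<'E'
from h import *
f=grab('wrist','w4.png'); s=telemetry.get_state();print(s['t'],J(s['tcp_pos']),s['orientation'],s['ft_force'])
im=cv2.cvtColor(f['image'],cv2.COLOR_RGB2BGR)
px=[w2px(f,W(0,y,90)) for y in(0,78,156,234)];print(np.round(px))
u0=int(min(p[0] for p in px))-55;u1=int(px[3][0])+110;v0=int(px[0][1])-75
c=cv2.resize(im[v0:v0+140,u0:u1],None,fx=800/(u1-u0),fy=800/(u1-u0),interpolation=cv2.INTER_CUBIC);print(u0,v0,800/(u1-u0),c.shape)
cv2.imwrite('pics/c4.png',c)
E
```

```text
9.35 [-36.21877733 115.26462287 228.88453257] [-3.13881045 -0.00420875  2.82500212] [-1.2066587  -1.90896974  0.51787475]
[[196. 228.]
 [283. 228.]
 [369. 229.]
 [455. 229.]]
141 153 1.8867924528301887 (264, 800, 3)
```

View pics/c4.png

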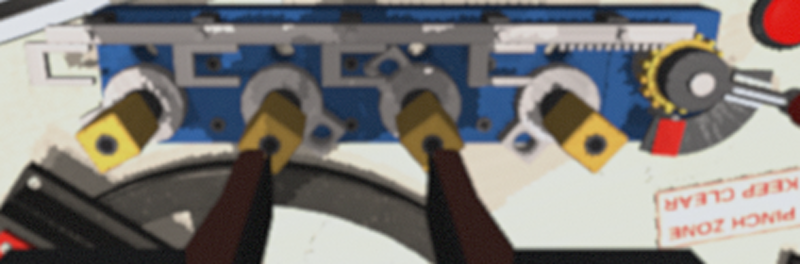

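```bash
python3 - <<'E'
from h import *
for n in('w1.png','w4.png'):
    f=load(n);im=cv2.cvtColor(f['image'],cv2.COLOR_RGB2BGR)
    for b,y in zip('abcd',(0,78,156,234)):
        S=10 # px/mm
        src=np.float32([w2px(f,W(dx,y+dy,90)) for dx,dy in((-30,-30),(-30,30),(30,30),(30,-30))])
        H=cv2.getPerspectiveTransform(src,np.float32([(0,0),(600,0),(600,600),(0,600)]))
        o=cv2.warpPerspective(im,H,(600,600),flags=cv2.INTER_CUBIC) # right=+y, down=+x
        h=cv2.cvtColor(o,cv2.COLOR_BGR2HSV);yel=(h[...,0]>12)&(h[...,0]<35)&(h[...,1]>120)
        V=h[...,2];t,_=cv2.threshold(V[yel].reshape(-1,1),0,255,cv2.THRESH_OTSU)
        m=(yel&(V>t)).astype(np.uint8);m=cv2.morphologyEx(m,cv2.MORPH_CLOSE,np.ones((70,70)));m=cv2.morphologyEx(m,cv2.MORPH_OPEN,np.ones((40,40)))
        c=max(cv2.findContours(m,0,1)[0],key=cv2.contourArea);r=cv2.minAreaRect(c)
        print(n,b,'cx,cy mm',(r[0][1]-300)/S,(r[0][0]-300)/S+y,'size',np.array(r[1])/S,'imgang',r[2],'area',cv2.contourArea(c)/100)
f=load('w4.png')
for b,(u,v),y in [('b',(313.2,223.5),78),('c',(348.7,185.9),156),('d',(417.6,228.3),234)]:
    h=J(px2w(f,u,v,.036));print(b,h,np.degrees(np.arctan2(-(h[1]-y),-h[0])))
E
```

```text
w1.png a cx,cy mm 0.1530609130859375 1.219976806640625 size [22.34752502 22.29406891] imgang 61.24287796020508 area 468.86
w1.png b cx,cy mm 0.485772705078125 79.01099548339843 size [23.01200867 23.31413574] imgang 37.69424057006836 area 494.185
w1.png c cx,cy mm -0.185247802734375 156.51229553222657 size [22.08636169 22.68813477] imgang 50.19442367553711 area 454.595
w1.png d cx,cy mm -0.157305908203125 234.58346252441407 size [23.00522919 23.06662292] imgang 37.87498474121094 area 486.895
w4.png a cx,cy mm 0.179608154296875 1.3327117919921876 size [23.18677216 23.28726654] imgang 61.24287796020508 area 505.72
w4.png b cx,cy mm 0.055462646484375 79.0934814453125 size [23.47641907 22.02816772] imgang 37.50414276123047 area 325.44
w4.png c cx,cy mm -0.530670166015625 156.81735229492188 size [21.68168182 22.12266083] imgang 51.095863342285156 area 275.195
w4.png d cx,cy mm -0.3468017578125 234.53331604003907 size [22.72043915 23.03291321] imgang 37.619361877441406 area 491.76
b [ 16.95651004 103.41314877  36.        ] -123.71255494794136
c [-25.0259067  140.70633568  36.        ] 31.42965674065858
d [ 22.36510868 216.0696357   36.        ] 141.28044873618902
```

```bash
cat >> h.py <<'E'
def turn(y,psi,kend,n=None,z=84,up=150,na=5):
    d=np.radians;_,jy,_=jig();e=jy+d(90*kend);s=e+d(psi);n=n or int(np.ceil(abs(psi)/10.4))
    plan([(W(0,y,up),s,.5,na),(W(0,y,z),s,.5,3),(W(0,y,z),s,0,3),(W(0,y,z),e,0,n),(W(0,y,z),e,0,1),(W(0,y,z),e,.5,2),(W(0,y,up),e,.5,2)])
E
python3 - <<'E'
from h import *
o,y,Rm=jig();setjig(o+Rm@[0,.0008],y)
s=telemetry.get_state();print(J(s['tcp_pos']),s['orientation'])
turn(0,118.8,1)
E
```

```text
[-36.21877733 114.46462287 228.88453257] [-3.13881045 -0.00420875  2.82500212]
[[0.5, -0.74, -2.28, 1.58, 0, -0.001, -0.102], [0.5, -0.51, -2.35, 1.58, 0, -0.001, -0.102], [0.5, -0.26, -2.38, 1.58, 0, -0.001, -0.102], [0.5, -0.01, -2.4, 1.59, 0, -0.001, -0.102], [0.5, 0.23, -2.39, 1.58, 0, -0.001, -0.102], [0.5, 0, 0, 2.2, -0.001, 0, 0.001], [0.5, 0, 0.01, 2.2, -0.001, 0, 0.001], [0.5, -0.01, 0, 2.2, -0.001, 0, 0.001]]
[[0, 0, 0, 0, 0, 0, 0], [0, 0, 0, 0, 0, 0, 0], [0, 0, 0, 0, 0, 0, 0], [0, 0, 0, 0, 0, 0, 0.173], [0, 0, 0, 0, 0, 0, 0.173], [0, 0, 0, 0, 0, 0, 0.173], [0, 0, 0, 0, 0, 0, 0.173], [0, 0, 0, 0, 0, 0, 0.173]]
[[0, 0, 0, 0, 0, 0, 0.173], [0, 0, 0, 0, 0, 0, 0.173], [0, 0, 0, 0, 0, 0, 0.173], [0, 0, 0, 0, 0, 0, 0.173], [0, 0, 0, 0, 0, 0, 0.173], [0, 0, 0, 0, 0, 0, 0.173], [0, 0, 0, 0, 0, 0, 0.173], [0, 0, 0, 0, -0.001, -0.001, -0.003]]
[[0.5, 0, 0, 0, 0, 0, 0], [0.5, 0, 0, 0, 0, 0, 0], [0.5, 0, 0, -3.3, 0, 0, 0], [0.5, 0, 0, -3.3, 0, 0, 0], [0.5, 0, 0, 0, 0, 0, 0], [0.5, 0, 0, 0, 0, 0, 0], [0.5, 0, 0, 0, 0, 0, 0], [0.5, 0, 0, 0, 0, 0, 0]]
maxshift 3.3 maxturn 0.173
```

>>> jog_arm --pt "0.5 -0.74 -2.28 1.58 0 0 -0.102" --pt "0.5 -0.51 -2.35 1.58 0 0 -0.102" --pt "0.5 -0.26 -2.38 1.58 0 0 -0.102" --pt "0.5 -0.01 -2.4 1.59 0 0 -0.102" --pt "0.5 0.23 -2.39 1.58 0 0 -0.102" --pt "0.5 0 0 0 0 0 0" --pt "0.5 0 0 0 0 0 0" --pt "0.5 0 0 0 0 0 0"

```text
t: 10.35
tcp_pos: [0.4775, 0.0347, 0.1511]
orientation: [3.142, 0.001, -2.939]
ft_force: [0.2, -0.4, -0.1]
grip_width: 0.0441
grip_force: 0.0
```

```bash
python3 - <<'E'
from h import *
s=telemetry.get_state();print(J(s['tcp_pos']),s['orientation'],JY+np.radians(90+118.8))
turn(0,118.8,1,na=1)
E
```

```text
[  3.44390838   4.22603562 151.06425373] [ 3.14151515e+00  7.15296356e-04 -2.93905464e+00] 3.33254747816416
[[0.5, 0.51, -0.2, 0.11, 0, 0.001, 0.012], [0.5, 0, 0, 2.2, 0, 0, 0], [0.5, 0, 0, 2.2, 0, 0, 0], [0.5, 0, 0, 2.2, 0, 0, 0], [0, 0, 0, 0, 0, 0, 0], [0, 0, 0, 0, 0, 0, 0], [0, 0, 0, 0, 0, 0, 0], [0, 0, 0, 0, 0, 0, 0.173]]
[[0, 0, 0, 0, 0, 0, 0.173], [0, 0, 0, 0, 0, 0, 0.173], [0, 0, 0, 0, 0, 0, 0.173], [0, 0, 0, 0, 0, 0, 0.173], [0, 0, 0, 0, 0, 0, 0.173], [0, 0, 0, 0, 0, 0, 0.173], [0, 0, 0, 0, 0, 0, 0.173], [0, 0, 0, 0, 0, 0, 0.173]]
[[0, 0, 0, 0, 0, 0, 0.173], [0, 0, 0, 0, 0, 0, 0.173], [0, 0, 0, 0, 0, 0, 0.173], [0, 0, 0, 0, 0, 0, -0.003], [0.5, 0, 0, 0, 0, 0, 0], [0.5, 0, 0, 0, 0, 0, 0], [0.5, 0, 0, -3.3, 0, 0, 0], [0.5, 0, 0, -3.3, 0, 0, 0]]
maxshift 3.3 maxturn 0.173
```

>>> jog_arm --pt "0.5 0.51 -0.2 0.11 0 0 0.012" --pt "0.5 0 0 2.2 0 0 0" --pt "0.5 0 0 2.2 0 0 0" --pt "0.5 0 0 2.2 0 0 0" --pt "0.5 0 0 0 0 0 0" --pt "0 0 0 0 0 0 0" --pt "0 0 0 0 0 0 0" --pt "0 0 0 0 0 0 0" --squeeze 15

```text
t: 11.35
tcp_pos: [0.4731, 0.031, 0.0843]
orientation: [-3.141, 0.002, -2.951]
ft_force: [0.5, -0.1, 4.9]
grip_width: 0.0239
grip_force: 15.0
```

>>> jog_arm --pt "0 0 0 0 0 0 0.173" --pt "0 0 0 0 0 0 0.173" --pt "0 0 0 0 0 0 0.173" --pt "0 0 0 0 0 0 0.173" --pt "0 0 0 0 0 0 0.173" --pt "0 0 0 0 0 0 0.173" --pt "0 0 0 0 0 0 0.173" --pt "0 0 0 0 0 0 0.173"

```text
t: 12.35
tcp_pos: [0.4738, 0.0306, 0.0844]
orientation: [3.139, 0.001, 1.943]
ft_force: [1.6, -2.2, 3.5]
grip_width: 0.0241
grip_force: 15.0
```

>>> jog_arm --pt "0 0 0 0 0 0 0.173" --pt "0 0 0 0 0 0 0.173" --pt "0 0 0 0 0 0 0.173" --pt "0 0 0 0 0 0 0.173" --pt "0 0 0 0 0 0 0" --pt "0 0 0 0 0 0 0" --pt "0 0 0 0 0 0 0" --pt "0 0 0 0 0 0 0"

```text
t: 13.35
tcp_pos: [0.4738, 0.031, 0.0843]
orientation: [3.139, -0.001, 1.26]
ft_force: [2.4, -0.1, 7.0]
grip_width: 0.024
grip_force: 15.0
```

```bash
python3 - <<'E'
from h import *
s=telemetry.get_state();print(J(s['tcp_pos']),s['orientation'],JY+np.radians(90),s['grip_width'],s['joint_positions'])
E
```

```text
[ 1.05206672 -0.44367177 84.34982297] [ 3.13904195e+00 -9.46096884e-04  1.25989812e+00] 1.2590963267948965 0.023986077974611674 [4.01900067e-02 4.81703011e-01 2.05263223e+00 1.96076061e-05
 6.04536929e-01 3.51073301e-01]
```

```bash
python3 - <<'E'
from h import *
s=telemetry.get_state();p=np.array(s['tcp_pos']);q=p.copy();q[2]=.15
st=JY+np.radians(180-127.6)
plan([(p,1.259,.5,2),(q,1.259,.5,2),(W(0,78,150),st,.5,4),(W(0,78,84),st,.5,3),(W(0,78,84),st,.5,1),(W(0,78,84),st,0,4),(W(0,78,84),JY+np.pi,0,13)])
E
```

```text
[[0.5, 0, 0, 0, 0.001, 0, 0], [0.5, 0, 0, 0, 0.001, 0, 0], [0.5, 0, 0, -3.28, 0, 0, 0], [0.5, 0.01, 0, -3.29, 0, 0, 0], [0.5, 1.96, -0.02, 0, 0, 0, 0.164], [0.5, 1.93, -0.35, 0.01, 0, 0, 0.164], [0.5, 1.85, -0.65, 0, 0, 0, 0.164], [0.5, 1.71, -0.95, 0, 0, 0, 0.164]]
[[0.5, 0, 0, 2.2, 0, 0, 0], [0.5, 0, 0, 2.2, 0, 0, 0], [0.5, 0, 0, 2.2, 0, 0, 0], [0.5, 0, 0, 0, 0, -0.001, 0.001], [0, 0, 0, 0, 0, 0, 0], [0, 0, 0, 0, 0, 0, 0], [0, 0, 0, 0, 0, 0, 0], [0, 0, 0, 0, 0, 0, 0]]
[[0, 0, 0, 0, 0, 0, -0.171], [0, 0, 0, 0, 0, 0, -0.171], [0, 0, 0, 0, 0, 0, -0.171], [0, 0, 0, 0, 0, 0, -0.171], [0, 0, 0, 0, 0, 0, -0.171], [0, 0, 0, 0, 0, 0, -0.171], [0, 0, 0, 0, 0, 0, -0.171], [0, 0, 0, 0, 0, 0, -0.171]]
[[0, 0, 0, 0, 0, 0, -0.171], [0, 0, 0, 0, 0, 0, -0.171], [0, 0, 0, 0, 0, 0, -0.171], [0, 0, 0, 0, 0, 0, -0.171], [0, 0, 0, 0, 0, 0, -0.171], [0, 0, 0, 0, 0, 0, 0], [0, 0, 0, 0, 0, 0, 0], [0, 0, 0, 0, 0, 0, 0]]
maxshift 3.29 maxturn 0.171
```

>>> jog_arm --pt "0.5 0 0 0 0 0 0" --pt "0.5 0 0 0 0 0 0" --pt "0.5 0 0 -3.28 0 0 0" --pt "0.5 0 0 -3.29 0 0 0" --pt "0.5 1.96 -0.02 0 0 0 0.164" --pt "0.5 1.93 -0.35 0 0 0 0.164" --pt "0.5 1.85 -0.65 0 0 0 0.164" --pt "0.5 1.71 -0.95 0 0 0 0.164"

```text
t: 14.35
tcp_pos: [0.4956, 0.1063, 0.1489]
orientation: [-3.141, 0.001, 0.596]
ft_force: [-0.0, -0.2, -0.1]
grip_width: 0.0437
grip_force: 0.0
```

>>> jog_arm --pt "0.5 0 0 2.2 0 0 0" --pt "0.5 0 0 2.2 0 0 0" --pt "0.5 0 0 2.2 0 0 0" --pt "0.5 0 0 0 0 0 0" --pt "0 0 0 0 0 0 0" --pt "0 0 0 0 0 0 0" --pt "0 0 0 0 0 0 0" --pt "0 0 0 0 0 0 0"

```text
t: 15.35
tcp_pos: [0.4966, 0.1058, 0.084]
orientation: [3.141, -0.001, 0.6]
ft_force: [0.5, -0.5, 5.8]
grip_width: 0.0239
grip_force: 15.0
```

>>> jog_arm --pt "0 0 0 0 0 0 -0.171" --pt "0 0 0 0 0 0 -0.171" --pt "0 0 0 0 0 0 -0.171" --pt "0 0 0 0 0 0 -0.171" --pt "0 0 0 0 0 0 -0.171" --pt "0 0 0 0 0 0 -0.171" --pt "0 0 0 0 0 0 -0.171" --pt "0 0 0 0 0 0 -0.171"

```text
t: 16.35
tcp_pos: [0.4975, 0.1061, 0.084]
orientation: [3.138, 0.001, 1.973]
ft_force: [1.1, 1.1, 3.0]
grip_width: 0.0241
grip_force: 15.0
```

>>> jog_arm --pt "0 0 0 0 0 0 -0.171" --pt "0 0 0 0 0 0 -0.171" --pt "0 0 0 0 0 0 -0.171" --pt "0 0 0 0 0 0 -0.171" --pt "0 0 0 0 0 0 -0.171" --pt "0 0 0 0 0 0 0" --pt "0 0 0 0 0 0 0" --pt "0 0 0 0 0 0 0"

```text
t: 17.35
tcp_pos: [0.4974, 0.106, 0.0839]
orientation: [3.14, 0.003, 2.821]
ft_force: [4.9, 1.2, 6.0]
grip_width: 0.0276
grip_force: 14.4
```

```bash
python3 - <<'E'
from h import *
s=telemetry.get_state();p=np.array(s['tcp_pos']);q=p.copy();q[2]=.15
print(J(p),s['orientation'],JY+np.pi)
e=JY+np.pi
st=e+np.radians(39.4)
plan([(p,e,.5,2),(q,e,.5,2),(W(0,156,150),st,.5,4),(W(0,156,84),st,.5,3),(W(0,156,84),st,.5,1),(W(0,156,84),st,0,4),(W(0,156,84),e,0,4)])
E
```

```text
[ 0.42268453 78.22484414 83.86160425] [3.14004940e+00 2.68507530e-03 2.82072343e+00] 2.829892653589793
[[0.5, 0, 0, 0, 0.001, 0.001, -0.005], [0.5, 0, 0, 0, 0.001, 0.001, -0.005], [0.5, 0, 0, -3.31, 0, 0, 0], [0.5, 0, 0, -3.3, 0, 0, 0], [0.5, 0.01, 1.94, 0, 0, 0, -0.172], [0.5, -0.33, 1.92, 0, 0, 0, -0.172], [0.5, -0.65, 1.83, -0.01, 0, 0, -0.172], [0.5, -0.95, 1.7, 0, 0, 0, -0.172]]
[[0.5, 0, 0, 2.2, 0, 0, 0], [0.5, 0, 0, 2.2, 0, 0, 0], [0.5, 0, 0, 2.2, 0, 0, 0], [0.5, 0, 0, 0, -0.001, 0, 0.001], [0, 0, 0, 0, 0, 0, 0], [0, 0, 0, 0, 0, 0, 0], [0, 0, 0, 0, 0, 0, 0], [0, 0, 0, 0, 0, 0, 0]]
[[0, 0, 0, 0, 0, 0, 0.172], [0, 0, 0, 0, 0, 0, 0.172], [0, 0, 0, 0, 0, 0, 0.172], [0, 0, 0, 0, 0, 0, 0.172], [0, 0, 0, 0, 0, 0, 0], [0, 0, 0, 0, 0, 0, 0], [0, 0, 0, 0, 0, 0, 0], [0, 0, 0, 0, 0, 0, 0]]
maxshift 3.31 maxturn 0.172
```

>>> jog_arm --pt "0 0 0 0 0 0 0" --pt "0 0 0 0 0 0 0" --pt "0 0 0 0 0 0 0" --pt "0 0 0 0 0 0 0" --pt "0 0 0 0 0 0 0" --pt "0 0 0 0 0 0 0" --pt "0 0 0 0 0 0 0" --pt "0 0 0 0 0 0 0"

```text
t: 18.35
tcp_pos: [0.4974, 0.1061, 0.0838]
orientation: [3.14, 0.003, 2.821]
ft_force: [5.5, 0.9, 5.0]
grip_width: 0.0277
grip_force: 14.4
```

>>> jog_arm --pt "0.5 0 0 0 0 0 0" --pt "0.5 0 0 0 0 0 0" --pt "0.5 0 0 0 0 0 0.17" --pt "0.5 0 0 0 0 0 0" --pt "0 0 0 0 0 0 0" --pt "0 0 0 0 0 0 0" --pt "0 0 0 0 0 0 0" --pt "0 0 0 0 0 0 0"

```text
t: 19.35
tcp_pos: [0.496, 0.1059, 0.0832]
orientation: [3.141, 0.0, 2.653]
ft_force: [0.8, 0.8, -0.5]
grip_width: 0.024
grip_force: 14.8
```

>>> jog_arm --pt "0 0 0 0 0 0 -0.089" --pt "0 0 0 0 0 0 -0.088" --pt "0 0 0 0 0 0 0" --pt "0 0 0 0 0 0 0" --pt "0.5 0 0 0 0 0 0" --pt "0.5 0 0 0 0 0 0" --pt "0.5 0 0 -3.3 0 0 0" --pt "0.5 0 0 -3.3 0 0 0"

```text
t: 20.35
tcp_pos: [0.4954, 0.1056, 0.1495]
orientation: [-3.141, -0.001, 2.83]
ft_force: [0.9, -0.8, -0.6]
grip_width: 0.044
grip_force: 0.0
```

>>> jog_arm --pt "0.5 0 1.94 0 0 0 -0.172" --pt "0.5 -0.33 1.92 0 0 0 -0.172" --pt "0.5 -0.65 1.83 0 0 0 -0.172" --pt "0.5 -0.95 1.7 0 0 0 -0.172" --pt "0.5 0 0 0 0 0 0" --pt "0.5 0 0 0 0 0 0" --pt "0.5 0 0 0 0 0 0" --pt "0.5 0 0 0 0 0 0"

```text
t: 21.35
tcp_pos: [0.5194, 0.1793, 0.1492]
orientation: [-3.142, -0.0, -2.767]
ft_force: [-0.5, -0.4, 0.6]
grip_width: 0.0435
grip_force: 0.0
```

```bash
python3 - <<'E'
from h import *
s=telemetry.get_state();p=np.array(s['tcp_pos'])
e=JY+np.pi
st=e+np.radians(39.4)
print(J(p),s['orientation'],st-2*np.pi)
plan([(W(0.5,156,150),st,.5,1),(W(0.5,156,84),st,.5,3),(W(0.5,156,84),st,.5,1),(W(0.5,156,84),st,0,3),(W(0.5,156,84),e,0,4)])
E
```

```text
[ -1.0307309  154.74169078 149.18020278] [-3.14155249e+00 -2.08671928e-04 -2.76698223e+00] -2.7656329283040275
[[0.5, -0.2, 0, -0.08, 0, 0, -0.001], [0.5, 0, 0, 2.2, 0, 0, 0], [0.5, 0, 0, 2.2, 0, 0, 0], [0.5, 0, 0, 2.2, 0, 0, 0], [0.5, 0, 0, 0, 0, 0, 0], [0, 0, 0, 0, 0, 0, 0], [0, 0, 0, 0, 0, 0, 0], [0, 0, 0, 0, 0, 0, 0]]
[[0, 0, 0, 0, 0, 0, 0.172], [0, 0, 0, 0, 0, 0, 0.172], [0, 0, 0, 0, 0, 0, 0.172], [0, 0, 0, 0, 0, 0, 0.172], [0, 0, 0, 0, 0, 0, 0], [0, 0, 0, 0, 0, 0, 0], [0, 0, 0, 0, 0, 0, 0], [0, 0, 0, 0, 0, 0, 0]]
maxshift 2.2 maxturn 0.172
```

>>> jog_arm --pt "0.5 -0.2 0 -0.08 0 0 0" --pt "0.5 0 0 2.2 0 0 0" --pt "0.5 0 0 2.2 0 0 0" --pt "0.5 0 0 2.2 0 0 0" --pt "0.5 0 0 0 0 0 0" --pt "0 0 0 0 0 0 0" --pt "0 0 0 0 0 0 0" --pt "0 0 0 0 0 0 0" --squeeze 20

```text
t: 22.35
tcp_pos: [0.5221, 0.1807, 0.0849]
orientation: [-3.141, 0.002, -2.765]
ft_force: [0.9, -0.2, 2.8]
grip_width: 0.0242
grip_force: 20.0
```

>>> jog_arm --pt "0 0 0 0 0 0 0.172" --pt "0 0 0 0 0 0 0.172" --pt "0 0 0 0 0 0 0.172" --pt "0 0 0 0 0 0 0.172" --pt "0 0 0 0 0 0 0" --pt "0 0 0 0 0 0 0" --pt "0 0 0 0 0 0 0" --pt "0 0 0 0 0 0 0"

```text
t: 23.35
tcp_pos: [0.5219, 0.1807, 0.0849]
orientation: [3.141, 0.001, 2.831]
ft_force: [-1.7, -1.7, 6.3]
grip_width: 0.0239
grip_force: 20.0
```

```bash
python3 - <<'E'
from h import *
s=telemetry.get_state();p=np.array(s['tcp_pos']);q=p.copy();q[2]=.15
e=JY+np.pi;st=JY+np.pi/2+np.radians(142.2);e2=JY+np.pi/2
print(J(p),s['orientation'],e)
T=W(.5,234,84);U=W(.5,234,150)
plan([(p,e,.5,2),(q,e,.5,2),(U,st,.5,4),(T,st,.5,3),(T,st,.5,1),(T,st,0,4),(T,e2,0,14)])
E
```

```text
[  0.87500969 156.77077674  84.86031663] [3.14096251e+00 8.90055217e-04 2.83144612e+00] 2.829892653589793
[[0.5, 0, 0, 0, 0, 0, 0.001], [0.5, 0, 0, 0, 0, 0, 0.001], [0.5, 0, 0, -3.26, 0, 0, 0], [0.5, -0.01, 0, -3.25, 0, 0, 0], [0.5, 0.01, 1.93, 0, 0, 0, -0.228], [0.5, -0.42, 1.89, 0, 0, 0, -0.228], [0.5, -0.84, 1.73, 0, 0, 0, -0.228], [0.5, -1.22, 1.51, 0, 0, 0, -0.228]]
[[0.5, 0, 0, 2.2, 0, 0, 0], [0.5, 0.01, 0, 2.2, 0, 0, 0], [0.5, 0, 0, 2.2, 0, 0, 0], [0.5, 0, 0, 0, 0, 0.001, 0], [0, 0, 0, 0, 0, 0, 0], [0, 0, 0, 0, 0, 0, 0], [0, 0, 0, 0, 0, 0, 0], [0, 0, 0, 0, 0, 0, 0]]
[[0, 0, 0, 0, 0, 0, 0.177], [0, 0, 0, 0, 0, 0, 0.177], [0, 0, 0, 0, 0, 0, 0.177], [0, 0, 0, 0, 0, 0, 0.177], [0, 0, 0, 0, 0, 0, 0.177], [0, 0, 0, 0, 0, 0, 0.177], [0, 0, 0, 0, 0, 0, 0.177], [0, 0, 0, 0, 0, 0, 0.177]]
[[0, 0, 0, 0, 0, 0, 0.177], [0, 0, 0, 0, 0, 0, 0.177], [0, 0, 0, 0, 0, 0, 0.177], [0, 0, 0, 0, 0, 0, 0.177], [0, 0, 0, 0, 0, 0, 0.177], [0, 0, 0, 0, 0, 0, 0.177], [0, 0, 0, 0, 0, 0, 0], [0, 0, 0, 0, 0, 0, 0]]
maxshift 3.26 maxturn 0.228
```

>>> jog_arm --pt "0.5 0 0 0 0 0 0" --pt "0.5 0 0 0 0 0 0" --pt "0.5 0 0 -3.26 0 0 0" --pt "0.5 0 0 -3.25 0 0 0" --pt "0.5 0 1.93 0 0 0 -0.182" --pt "0.5 -0.35 1.9 0 0 0 -0.182" --pt "0.5 -0.69 1.8 0 0 0 -0.182" --pt "0.5 -1 1.65 0 0 0 -0.182"

```text
t: 24.35
tcp_pos: [0.5452, 0.2546, 0.1489]
orientation: [3.142, -0.0, -2.719]
ft_force: [0.6, -0.5, -0.7]
grip_width: 0.0438
grip_force: 0.0
```

>>> jog_arm --pt "0.5 0 0 0 0 0 -0.182" --pt "0.5 0 0 2.2 0 0 0" --pt "0.5 0 0 2.2 0 0 0" --pt "0.5 0 0 2.2 0 0 0" --pt "0.5 0 0 0 0 0 0" --pt "0 0 0 0 0 0 0" --pt "0 0 0 0 0 0 0" --pt "0 0 0 0 0 0 0"

```text
t: 25.35
tcp_pos: [0.5457, 0.2543, 0.0841]
orientation: [-3.141, 0.002, -2.543]
ft_force: [-0.5, 0.8, 3.0]
grip_width: 0.0239
grip_force: 20.0
```

>>> jog_arm --pt "0 0 0 0 0 0 0.177" --pt "0 0 0 0 0 0 0.177" --pt "0 0 0 0 0 0 0.177" --pt "0 0 0 0 0 0 0.177" --pt "0 0 0 0 0 0 0.177" --pt "0 0 0 0 0 0 0.177" --pt "0 0 0 0 0 0 0.177" --pt "0 0 0 0 0 0 0.177"

```text
t: 26.35
tcp_pos: [0.5461, 0.2539, 0.0841]
orientation: [3.14, 0.001, 2.318]
ft_force: [1.5, -3.3, 3.8]
grip_width: 0.0241
grip_force: 20.0
```

>>> jog_arm --pt "0 0 0 0 0 0 0.177" --pt "0 0 0 0 0 0 0.177" --pt "0 0 0 0 0 0 0.177" --pt "0 0 0 0 0 0 0.177" --pt "0 0 0 0 0 0 0.177" --pt "0 0 0 0 0 0 0.177" --pt "0 0 0 0 0 0 0" --pt "0 0 0 0 0 0 0"

```text
t: 27.35
tcp_pos: [0.5457, 0.2541, 0.084]
orientation: [3.14, -0.001, 1.266]
ft_force: [-0.0, -3.1, 6.3]
grip_width: 0.024
grip_force: 20.0
```

```bash
python3 - <<'E'
from h import *
s=telemetry.get_state();p=np.array(s['tcp_pos']);print(J(p),s['orientation'],JY+np.pi/2,s['grip_width'])
q=p.copy();q[2]=.18
plan([(p,JY+np.pi/2,.5,2),(q,JY+np.pi/2,.5,3),(W(-75,117,240),JY+np.pi,.5,10)])
E
```

```text
[  1.06071551 233.96661801  84.04137283] [ 3.14044405e+00 -6.99722621e-04  1.26561031e+00] 1.2590963267948965 0.024021060495201533
[[0.5, 0, 0, 0, 0.001, 0, 0.003], [0.5, 0, 0, 0, 0.001, 0, 0.003], [0.5, 0, 0, -3.2, 0, 0, 0], [0.5, 0, -0.01, -3.2, 0, 0, 0], [0.5, 0.01, 0, -3.2, 0, 0, 0], [0.5, -1.17, -0.76, -0.6, 0, 0, -0.157], [0.5, -1.03, -0.94, -0.6, 0, 0, -0.157], [0.5, -0.88, -1.08, -0.6, 0, 0, -0.157]]
[[0.5, -0.7, -1.21, -0.6, 0, 0, -0.157], [0.5, -0.5, -1.3, -0.6, 0, 0, -0.157], [0.5, -0.28, -1.37, -0.6, 0, 0, -0.157], [0.5, -0.08, -1.39, -0.6, 0, 0, -0.157], [0.5, 0.15, -1.39, -0.6, 0, 0, -0.157], [0.5, 0.36, -1.35, -0.6, 0, 0, -0.157], [0.5, 0.57, -1.27, -0.6, 0, 0, -0.157], [0.5, 0, 0, 0, 0, 0, 0]]
maxshift 3.2 maxturn 0.157
```

>>> jog_arm --pt "0.5 0 0 0 0 0 0" --pt "0.5 0 0 0 0 0 0.006" --pt "0.5 0 0 -3.2 0 0 0" --pt "0.5 0 0 -3.2 0 0 0" --pt "0.5 0 0 -3.2 0 0 0" --pt "0.5 -1.17 -0.76 -0.6 0 0 -0.157" --pt "0.5 -1.03 -0.94 -0.6 0 0 -0.157" --pt "0.5 -0.88 -1.08 -0.6 0 0 -0.157"

```text
t: 28.35
tcp_pos: [0.5121, 0.2276, 0.1972]
orientation: [-3.141, -0.0, 1.733]
ft_force: [0.2, 0.2, -0.3]
grip_width: 0.044
grip_force: 0.0
```

>>> jog_arm --pt "0.5 -0.7 -1.21 -0.6 0 0 -0.157" --pt "0.5 -0.5 -1.3 -0.6 0 0 -0.157" --pt "0.5 -0.28 -1.37 -0.6 0 0 -0.157" --pt "0.5 -0.08 -1.39 -0.6 0 0 -0.157" --pt "0.5 0.15 -1.39 -0.6 0 0 -0.157" --pt "0.5 0.36 -1.35 -0.6 0 0 -0.157" --pt "0.5 0.57 -1.27 -0.6 0 0 -0.157" --pt "0.5 0 0 0 0 0 0"

```text
t: 29.35
tcp_pos: [0.4361, 0.1663, 0.2393]
orientation: [3.141, 0.0, 2.825]
ft_force: [0.0, 0.0, -0.1]
grip_width: 0.0441
grip_force: 0.0
```

>>> jog_arm --pt "0.5 0 0 0 0 0 0" --pt "0.5 0 0 0 0 0 0" --pt "0.5 0 0 0 0 0 0" --pt "0.5 0 0 0 0 0 0" --pt "0.5 0 0 0 0 0 0" --pt "0.5 0 0 0 0 0 0" --pt "0.5 0 0 0 0 0 0" --pt "0.5 0 0 0 0 0 0"

```text
t: 30.35
tcp_pos: [0.4366, 0.1665, 0.2391]
orientation: [3.142, 0.0, 2.826]
ft_force: [0.4, 0.5, -0.3]
grip_width: 0.0441
grip_force: 0.0
```

```bash
python3 - <<'E'
from h import *
f=grab('wrist','w5.png'); s=telemetry.get_state();print(s['t'],J(s['tcp_pos']),s['orientation'])
im=cv2.cvtColor(f['image'],cv2.COLOR_RGB2BGR)
# ortho at z=36 : x -50..10, y -50..285, 2.2 px/mm
def ortho(x0,x1,y0,y1,z,S):
    src=np.float32([w2px(f,W(x,y,z)) for x,y in((x0,y0),(x0,y1),(x1,y1),(x1,y0))])
    w,h=int((y1-y0)*S),int((x1-x0)*S);return cv2.warpPerspective(im,cv2.getPerspectiveTransform(src,np.float32([(0,0),(w,0),(w,h),(0,h)])),(w,h),flags=cv2.INTER_CUBIC)
A=ortho(-50,20,-40,120,36,5);B=ortho(-50,20,120,280,36,5)
cv2.imwrite('pics/c5.png',cv2.resize(np.vstack([A,B]),(640,560)))
gs=telemetry.get_state();G=grab('side','side1.png')
E
```

```text
30.4 [-75.97446027 117.12756584 239.1116182 ] [3.14154403e+00 6.35485987e-05 2.82572915e+00]
```

View pics/c5.png

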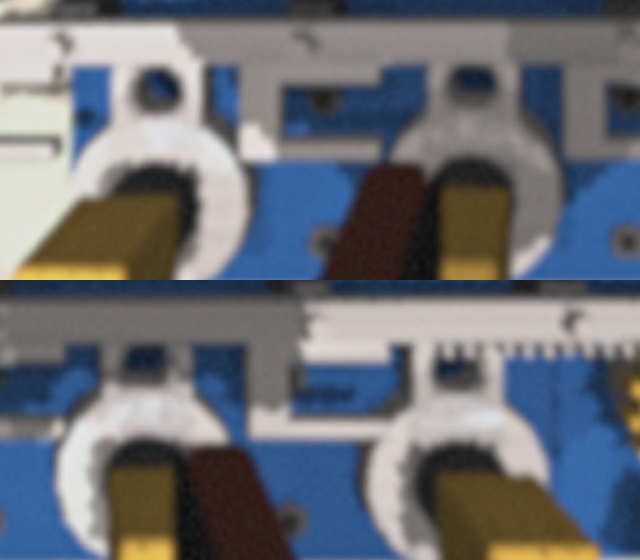

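```bash
python3 - <<'E'
from h import *
o,y,Rm=jig();setjig(o+Rm@[.0008,.00015],y)
plan([((.433,-.325,.24),JY+np.pi,.38,12)])
E
```

```text
[[0.38, -1.24, -3.9, -0.01, 0, 0, 0], [0.38, -1.25, -3.9, -0.01, 0, 0, 0], [0.38, -1.24, -3.91, 0, 0, 0, 0], [0.38, -1.25, -3.9, -0.01, 0, 0, 0], [0.38, -1.24, -3.9, -0.01, 0, 0, 0], [0.38, -1.24, -3.9, -0.01, 0, 0, 0], [0.38, -1.25, -3.91, 0, 0, 0, 0], [0.38, -1.24, -3.9, -0.01, 0, 0, 0]]
[[0.38, -1.24, -3.9, -0.01, 0, 0, 0], [0.38, -1.25, -3.9, -0.01, 0, 0, 0], [0.38, -1.24, -3.91, 0, 0, 0, 0], [0.38, -1.25, -3.9, -0.01, 0, 0, 0], [0.38, 0, 0, 0, 0, 0, 0], [0.38, 0, 0, 0, 0, 0, 0], [0.38, 0, 0, 0, 0, 0, 0], [0.38, 0, 0, 0, 0, 0, 0]]
maxshift 3.91 maxturn 0.0
```

>>> jog_arm --pt "0.38 -1.24 -3.9 0 0 0 0" --pt "0.38 -1.25 -3.9 0 0 0 0" --pt "0.38 -1.24 -3.9 0 0 0 0" --pt "0.38 -1.25 -3.9 0 0 0 0" --pt "0.38 -1.24 -3.9 0 0 0 0" --pt "0.38 -1.24 -3.9 0 0 0 0" --pt "0.38 -1.25 -3.9 0 0 0 0" --pt "0.38 -1.24 -3.9 0 0 0 0"

```text
t: 31.45
tcp_pos: [0.4341, -0.1624, 0.2392]
orientation: [3.142, 0.0, 2.826]
ft_force: [0.5, -0.3, -0.4]
grip_width: 0.0333
grip_force: 0.0
```

>>> jog_arm --pt "0.38 -1.24 -3.9 0 0 0 0" --pt "0.38 -1.25 -3.9 0 0 0 0" --pt "0.38 -1.24 -3.9 0 0 0 0" --pt "0.38 -1.25 -3.9 0 0 0 0" --pt "0.38 0 0 0 0 0 0" --pt "0.38 0 0 0 0 0 0" --pt "0.38 0 0 0 0 0 0" --pt "0.38 0 0 0 0 0 0"

```text
t: 32.45
tcp_pos: [0.4332, -0.3239, 0.2392]
orientation: [3.142, -0.0, 2.827]
ft_force: [-0.1, -0.2, -0.8]
grip_width: 0.0337
grip_force: 0.0
```

```bash
python3 - <<'E'
from h import *
f=grab('wrist','w6.png'); s=telemetry.get_state();print(s['t'],s['tcp_pos'],s['orientation'])
E
```

```text
32.5 [ 0.43325571 -0.32398719  0.23921254] [3.14158676e+00 3.18414369e-05 2.82687110e+00]
```

View pics/w6.png

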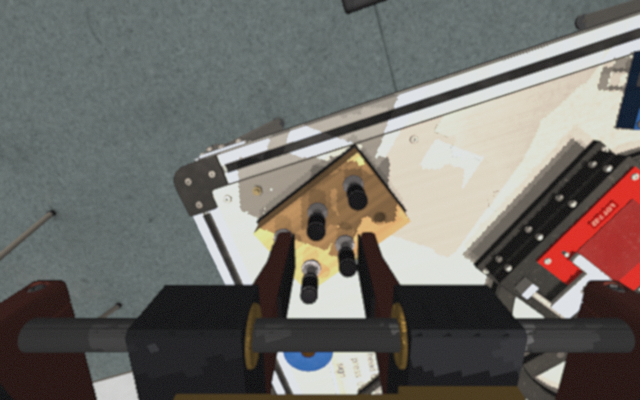

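```bash
python3 - <<'E'
from h import *
f=load('w6.png')
for p in [(359,199),(317,231),(347,266),(308,293)]: print(px2w(f,*p,.1).round(4))
print('hole',px2w(f,381,215,.042).round(4))
q=[px2w(f,*p,.042)for p in[(355,146),(409,215),(257,230)]];print(np.round(q,4),np.linalg.norm(q[0]-q[1]),np.linalg.norm(q[0]-q[2]))
E
```

```text
[ 0.4496 -0.2983  0.1   ]
[ 0.4671 -0.3431  0.1   ]
[ 0.5096 -0.3276  0.1   ]
[ 0.5259 -0.3719  0.1   ]
hole [ 0.494  -0.2808  0.042 ]
[[ 0.4138 -0.2864  0.042 ]
 [ 0.5034 -0.2521  0.042 ]
 [ 0.4691 -0.4147  0.042 ]] 0.09588818198179545 0.13971628439235234
```

```bash
cat >> h.py <<'E'
TY=JY+np.pi
def rackpin(c,yaw,lx,ly):
    cs,s=np.cos(yaw),np.sin(yaw);return np.array([c[0]+cs*lx-s*ly,c[1]+s*lx+cs*ly])
def pick(xy,opn=.38): # from view pose
    x,y=xy;plan([((x,y,.15),TY,opn,3),((x,y,.15),TY,opn,1),((x,y,.091),TY,opn,3),((x,y,.091),TY,opn,1),((x,y,.091),TY,0,4),((x,y,.17),TY,0,3),((x,y,.17),TY,0,1)])
E
python3 - <<'E'
from h import *
json.dump([.4889,-.3354,.355],open('rack.json','w'))
pick(rackpin((.4889,-.3354),.355,-.024,.048))
E
```

```text
[[0.38, -0.26, 0.97, 2.97, 0, 0, -0.001], [0.38, -0.26, 0.97, 2.98, 0, 0, -0.001], [0.38, -0.27, 0.97, 2.97, 0, 0, -0.001], [0.38, 0, 0, 0, 0, 0, 0], [0.38, 0, 0, 1.97, 0, 0, 0], [0.38, 0, 0, 1.96, 0, 0, 0], [0.38, 0, 0, 1.97, 0, 0, 0], [0.38, 0, 0, 0, 0, 0, 0]]
[[0, 0, 0, 0, 0, 0, 0], [0, 0, 0, 0, 0, 0, 0], [0, 0, 0, 0, 0, 0, 0], [0, 0, 0, 0, 0, 0, 0], [0, 0, 0, -2.63, 0, 0, 0], [0, 0, 0, -2.64, 0, 0, 0], [0, 0, 0, -2.63, 0, 0, 0], [0, 0, 0, 0, 0, 0, 0]]
maxshift 2.98 maxturn 0.001
```

>>> jog_arm --pt "0.38 -0.26 0.97 2.97 0 0 0" --pt "0.38 -0.26 0.97 2.98 0 0 0" --pt "0.38 -0.27 0.97 2.97 0 0 0" --pt "0.38 0 0 0 0 0 0" --pt "0.38 0 0 1.97 0 0 0" --pt "0.38 0 0 1.96 0 0 0" --pt "0.38 0 0 1.97 0 0 0" --pt "0.38 0 0 0 0 0 0" --squeeze 30

```text
t: 33.5
tcp_pos: [0.4494, -0.2996, 0.091]
orientation: [3.141, -0.001, 2.826]
ft_force: [-0.5, 1.3, -0.4]
grip_width: 0.0337
grip_force: 0.0
```

>>> jog_arm --pt "0 0 0 0 0 0 0" --pt "0 0 0 0 0 0 0" --pt "0 0 0 0 0 0 0" --pt "0 0 0 0 0 0 0" --pt "0 0 0 -2.63 0 0 0" --pt "0 0 0 -2.64 0 0 0" --pt "0 0 0 -2.63 0 0 0" --pt "0 0 0 0 0 0 0"

```text
t: 34.5
tcp_pos: [0.4507, -0.3003, 0.1717]
orientation: [-3.14, 0.004, 2.826]
ft_force: [1.3, 0.4, -2.1]
grip_width: 0.0176
grip_force: 30.0
```

```bash
python3 - <<'E'
from h import *
f=grab('wrist','w7.png'); s=telemetry.get_state();print(s['t'],s['tcp_pos'],s['orientation'],s['grip_width'])
plan([(W(-28,0,170),TY,0,10),(W(-28,0,170),TY,0,6)])
im=cv2.cvtColor(f['image'],cv2.COLOR_RGB2BGR)[150:330,200:450];cv2.imwrite('pics/c7.png',cv2.resize(im,None,fx=2.5,fy=2.5,interpolation=cv2.INTER_CUBIC))
E
```

```text
34.55 [ 0.4499379  -0.29970725  0.17038798] [-3.14105615e+00  1.73450679e-03  2.82585309e+00] 0.01785531477066827
[[0, 1.08, 3.22, 0, 0, 0, 0], [0, 1.08, 3.22, 0, 0, 0, 0], [0, 1.09, 3.23, 0, 0, 0, 0], [0, 1.08, 3.22, 0, 0, 0, 0], [0, 1.08, 3.22, 0, 0, 0, 0], [0, 1.08, 3.22, 0, 0, 0, 0], [0, 1.09, 3.23, 0, 0, 0, 0], [0, 1.08, 3.22, 0, 0, 0, 0]]
[[0, 1.08, 3.22, 0, 0, 0, 0], [0, 1.08, 3.22, 0, 0, 0, 0], [0, 0, 0, 0, 0, 0, -0.001], [0, 0, 0, 0, 0, 0, -0.001], [0, 0, 0, 0, 0, 0, -0.001], [0, 0, 0, 0, 0, 0, -0.001], [0, 0, 0, 0, 0, 0, -0.001], [0, 0, 0, 0, 0, 0, -0.001]]
maxshift 3.23 maxturn 0.001
```

View pics/c7.png

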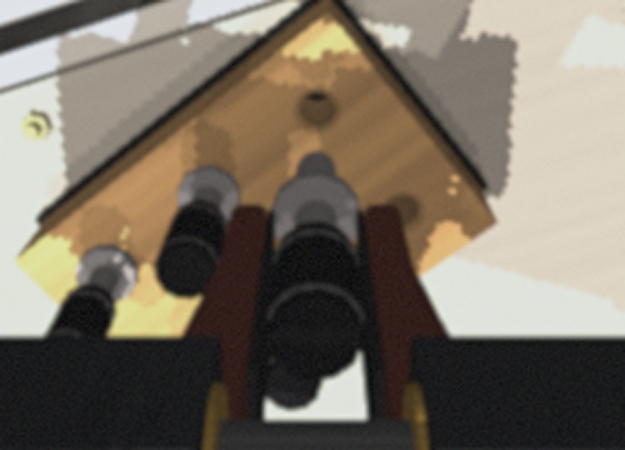

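```bash
python3 - <<'E'
from h import *
s=telemetry.get_state();f=load('w7.png');T=R.from_euler('xyz',s['orientation']);p=np.array(s['tcp_pos'])
for d,u in((.0465,(326.8,230)),(.080,(326.8,213))):
    for dx in(-.002,0,.002): print(d,dx,w2px(f,p+T.apply([dx,0,d])).round(1),u)
E
```

```text
0.0465 -0.002 [326.  234.6] (326.8, 230)
0.0465 0 [326.  231.6] (326.8, 230)
0.0465 0.002 [326.  228.6] (326.8, 230)
0.08 -0.002 [326.1 215.1] (326.8, 213)
0.08 0 [326.1 212.4] (326.8, 213)
0.08 0.002 [326.1 209.7] (326.8, 213)
```

>>> jog_arm --pt "0 1.08 3.22 0 0 0 0" --pt "0 1.08 3.22 0 0 0 0" --pt "0 1.09 3.23 0 0 0 0" --pt "0 1.08 3.22 0 0 0 0" --pt "0 1.08 3.22 0 0 0 0" --pt "0 1.08 3.22 0 0 0 0" --pt "0 1.09 3.23 0 0 0 0" --pt "0 1.08 3.22 0 0 0 0"

```text
t: 35.55
tcp_pos: [0.4464, -0.0264, 0.1686]
orientation: [-3.141, -0.002, 2.826]
ft_force: [1.3, -0.5, -0.4]
grip_width: 0.0176
grip_force: 30.0
```

>>> jog_arm --pt "0 1.08 3.22 0 0 0 0" --pt "0 1.08 3.22 0 0 0 0" --pt "0 0 0 0 0 0 0" --pt "0 0 0 0 0 0 0" --pt "0 0 0 0 0 0 0" --pt "0 0 0 0 0 0 0" --pt "0 0 0 0 0 0 0" --pt "0 0 0 0 0 0 0"

```text
t: 36.55
tcp_pos: [0.4469, 0.0401, 0.1699]
orientation: [3.142, 0.0, 2.825]
ft_force: [-0.2, -0.0, -0.8]
grip_width: 0.0173
grip_force: 30.0
```

```bash
python3 - <<'E'
from h import *
s=telemetry.get_state();print(s['t'],J(s['tcp_pos']),s['orientation'],s['ft_force'],s['grip_width'])
plan([(W(-28,0,135),TY,0,2),(W(-28,0,135),TY,0,1)]) 
E
```

```text
36.55 [-2.81657807e+01 -1.26019679e-01  1.69922166e+02] [3.14153281e+00 1.62590202e-04 2.82535925e+00] [-0.22336134 -0.02632105 -0.77500267] 0.01728707920276907
[[0, -0.01, 0.01, 1.75, 0, 0, -0.002], [0, -0.01, 0, 1.74, 0, 0, -0.002], [0, 0, 0, 0, 0, 0, -0.001], [0, 0, 0, 0, 0, 0, 0], [0, 0, 0, 0, 0, 0, 0], [0, 0, 0, 0, 0, 0, 0], [0, 0, 0, 0, 0, 0, 0], [0, 0, 0, 0, 0, 0, 0]]
maxshift 1.75 maxturn 0.002
```

>>> jog_arm --pt "0 0 0 2.2 0 0 -0.004" --pt "0 0 0 2.2 0 0 0" --pt "0 0 0 0.6 0 0 0" --pt "0 0 0 0.6 0 0 0" --pt "0 0 0 0.6 0 0 0" --pt "0 0 0 0 0 0 0" --pt "0 0 0 0 0 0 0" --pt "0 0 0 0 0 0 0"

```text
t: 37.55
tcp_pos: [0.4468, 0.0404, 0.108]
orientation: [3.142, 0.0, 2.83]
ft_force: [-1.3, 0.8, -1.8]
grip_width: 0.0175
grip_force: 30.0
```

>>> jog_arm --pt "0 0 0 0.5 0 0 0" --pt "0 0 0 0.5 0 0 0" --pt "0 0 0 0.5 0 0 0" --pt "0 0 0 0.5 0 0 0" --pt "0 0 0 0.3 0 0 0" --pt "0 0 0 0 0 0 0" --pt "0 0 0 0 0 0 0" --pt "0 0 0 0 0 0 0"

```text
t: 38.55
tcp_pos: [0.4471, 0.0404, 0.0857]
orientation: [3.141, 0.001, 2.83]
ft_force: [-5.1, 0.8, 16.6]
grip_width: 0.0175
grip_force: 30.0
```

```bash
python3 - <<'E'
from h import *
s=telemetry.get_state();p=np.array(s['tcp_pos']);print(J(p))
q=p.copy();q[2]=.2
plan([(p,TY,.38,3),(q,TY,.38,4),((.433,-.325,.24),TY,.38,8),((.433,-.325,.24),TY,.38,4)])
E
```

```text
[-28.07084388   0.20296226  85.7037383 ]
[[0.38, 0, 0, 0, 0, 0, 0], [0.38, 0, 0, 0, 0, 0, 0], [0.38, 0, 0, 0, 0, 0, 0], [0.38, 0, 0, -2.86, 0, 0, 0], [0.38, 0, 0, -2.85, 0, 0, 0], [0.38, 0, 0, -2.86, 0, 0, 0], [0.38, -0.01, 0, -2.86, 0, 0, 0], [0.38, -1.23, -4.4, -0.5, 0, 0, 0]]
[[0.38, -1.24, -4.4, -0.5, 0, 0, 0], [0.38, -1.23, -4.4, -0.5, 0, 0, 0], [0.38, -1.23, -4.4, -0.5, 0, 0, 0], [0.38, -1.23, -4.41, -0.5, 0, 0, 0], [0.38, -1.24, -4.4, -0.5, 0, 0, 0], [0.38, -1.23, -4.4, -0.5, 0, 0, 0], [0.38, -1.23, -4.4, -0.5, 0, 0, 0], [0.38, 0, 0, 0, 0, 0, 0]]
[[0.38, 0, 0, 0, 0, 0, 0], [0.38, 0, 0, 0, 0, 0, 0], [0.38, 0, 0, 0, 0, 0, 0], [0.38, 0, 0, 0, 0, 0, 0], [0.38, 0, 0, 0, 0, 0, 0], [0.38, 0, 0, 0, 0, 0, 0], [0.38, 0, 0, 0, 0, 0, 0], [0.38, 0, 0, 0, 0, 0, 0]]
maxshift 4.41 maxturn 0.0
```

>>> jog_arm --pt "0.38 0 0 0 0 0 0" --pt "0.38 0 0 0 0 0 0" --pt "0.38 0 0 0 0 0 0" --pt "0.38 0 0 -2.86 0 0 0" --pt "0.38 0 0 -2.86 0 0 0" --pt "0.38 0 0 -2.86 0 0 0" --pt "0.38 0 0 -2.86 0 0 0" --pt "0.38 -1.23 -4.4 -0.5 0 0 0"

```text
t: 39.55
tcp_pos: [0.4468, -0.0044, 0.2062]
orientation: [3.14, 0.004, 2.834]
ft_force: [0.6, -0.5, -0.4]
grip_width: 0.0334
grip_force: 0.0
```

>>> jog_arm --pt "0.38 -1.24 -4.4 -0.5 0 0 0" --pt "0.38 -1.23 -4.4 -0.5 0 0 0" --pt "0.38 -1.23 -4.4 -0.5 0 0 0" --pt "0.38 -1.23 -4.41 -0.5 0 0 0" --pt "0.38 -1.24 -4.4 -0.5 0 0 0" --pt "0.38 -1.23 -4.4 -0.5 0 0 0" --pt "0.38 -1.23 -4.4 -0.5 0 0 0" --pt "0.38 0 0 0 0 0 0"

```text
t: 40.55
tcp_pos: [0.4328, -0.3278, 0.2394]
orientation: [-3.141, 0.001, 2.826]
ft_force: [-0.7, -0.3, -0.4]
grip_width: 0.0333
grip_force: 0.0
```

```bash
cat >> h.py <<'E'
def rortho(f): # world ortho at z=.042, 1 px/mm, x .36-.62 (rows), y -.48..-.20 (cols)
    c=[(.36,-.48),(.36,-.20),(.62,-.20),(.62,-.48)]
    src=np.float32([w2px(f,[*p,.042]) for p in c])
    return cv2.warpPerspective(f['image'],cv2.getPerspectiveTransform(src,np.float32([(0,0),(280,0),(280,260),(0,260)])),(280,260))
def fingermask(f):
    m=np.full(f['image'].shape[:2],255,np.uint8);m[225:,255:300]=0;m[225:,355:400]=0;m[280:]=0
    g=dict(f);g['image']=m;return rortho(g)
def track(name):
    a=load('w6.png');f=grab('wrist',name);f=load(name)
    A,B=[cv2.GaussianBlur(rortho(x)[...,0].astype(np.float32)-rortho(x)[...,2],(3,3),1) for x in(a,f)] # R-B : wood
    mA,mB=fingermask(a),fingermask(f)
    reg=np.zeros_like(mA);box=cv2.boxPoints((((-.3354+.48)*1000,(.4889-.36)*1000),(150+24,102+24),-np.degrees(.355)))
    cv2.fillPoly(reg,[box.astype(int)],255)
    best=None
    for dx in range(-50,51,10):
        for dy in range(-50,51,10):
            M=np.float32([[1,0,dx],[0,1,dy]]);w=(cv2.warpAffine(reg&mA,M,(280,260))&mB)>0
            if w.sum()<5000: continue
            e=np.abs(cv2.warpAffine(A,M,(280,260))-B)[w].mean()
            if best is None or e<best[0]: best=(e,dx,dy)
    W0=np.float32([[1,0,best[1]],[0,1,best[2]]]);mB2=cv2.bitwise_and(mB,255)
    # ECC maps template(A) coords -> input(B)
    _,Wm=cv2.findTransformECC(A*((reg&mA)>0)+0*A,B,W0,cv2.MOTION_EUCLIDEAN,(3,200,1e-6),mB,5) if False else cv2.findTransformECC(A,B,W0,cv2.MOTION_EUCLIDEAN,(3,200,1e-6),None,5) if False else ecc(A,B,W0,reg&mA)
    c=Wm@np.array([(-.3354+.48)*1000,(.4889-.36)*1000,1]);th=np.arctan2(Wm[1,0],Wm[0,0])
    r=[float(c[1]/1000+.36),float(c[0]/1000-.48),float(.355-th)]
    print('rack',np.round(r,4),'coarse',best,'cc',_);json.dump(r,open('rack.json','w'));return r
def ecc(A,B,W0,reg):
    # crop-free: mask template by inverse trick (template/input swapped so the mask applies to the reference)
    Wi=cv2.invertAffineTransform(W0);cc,Wi=cv2.findTransformECC(B,A,Wi.astype(np.float32),cv2.MOTION_EUCLIDEAN,(3,200,1e-6),reg,5)
    return cc,cv2.invertAffineTransform(Wi)
E
python3 - <<'E'
import re
t=open('h.py').read()
# tidy the one-line leftover
i=t.index("    _,Wm=");j=t.index("\n",i);t=t[:i]+"    _,Wm=ecc(A,B,W0,reg&mA)"+t[j:]
open('h.py','w').write(t.replace("mB2=cv2.bitwise_and(mB,255)\n","\n").replace(";\n","\n"))
E
python3 - <<'E'
from h import *
s=telemetry.get_state();print(s['t'],s['tcp_pos'],s['orientation'])
r=track('w8.png')
pick(rackpin(r[:2],r[2],-.024,0))
E
```

```text
40.55 [ 0.43276559 -0.32776935  0.23940366] [-3.14074717e+00  1.39541598e-03  2.82646482e+00]
rack [ 0.4889 -0.3353  0.3589] coarse (np.float32(4.7834053), 0, 0) cc 0.9149274437990048
[[0.38, -1.26, -0.22, 2.96, 0, 0, -0.001], [0.38, -1.27, -0.21, 2.97, 0, 0, -0.001], [0.38, -1.26, -0.22, 2.96, 0, 0, -0.001], [0.38, 0, 0, 0, 0, 0, 0], [0.38, 0, 0, 1.97, 0, 0, 0], [0.38, 0, 0, 1.97, 0, 0, 0], [0.38, 0, 0, 1.96, 0, 0, 0], [0.38, 0, 0, 0, 0, 0, 0]]
[[0, 0, 0, 0, 0, 0, 0], [0, 0, 0, 0, 0, 0, 0], [0, 0, 0, 0, 0, 0, 0], [0, 0, 0, 0, 0, 0, 0], [0, 0, 0, -2.63, 0, 0, 0], [0, 0, 0, -2.63, 0, 0, 0], [0, 0, 0, -2.64, 0, 0, 0], [0, 0, 0, 0, 0, 0, 0]]
maxshift 2.97 maxturn 0.001
```

>>> jog_arm --pt "0.38 -1.28 -0.3 2.96 0 0 0" --pt "0.38 -1.29 -0.31 2.97 0 0 0" --pt "0.38 -1.29 -0.31 2.96 0 0 0" --pt "0.38 0 0 0 0 0 0" --pt "0.38 0 0 0 0 0 0" --pt "0.38 0 0 0 0 0 0" --pt "0.38 0 0 0 0 0 0" --pt "0.38 0 0 0 0 0 0"

```text
t: 41.6
tcp_pos: [0.4667, -0.3457, 0.151]
orientation: [-3.141, 0.001, 2.83]
ft_force: [-0.1, 0.3, 0.3]
grip_width: 0.0332
grip_force: 0.0
```

```bash
python3 - <<'E'
from h import *
s=telemetry.get_state();r=json.load(open('rack.json'));t=rackpin(r[:2],r[2],-.024,0);print(s['tcp_pos'],t)
x,y=t;h=(x,y,.17)
plan([((x,y,.15),TY,.38,1),((x,y,.091),TY,.38,3),((x,y,.091),TY,0,4),(h,TY,0,3),(W(-28,78,170),TY,0,9),(W(-28,78,170),TY,0,4)])
E
```

```text
[ 0.46667545 -0.34571694  0.15101095] [ 0.46641842 -0.34375552]
[[0.38, 0.08, 0.18, 0.1, 0, 0.001, 0], [0.38, 0, 0, 1.97, 0, 0, 0], [0.38, 0, 0, 1.96, 0, 0, 0], [0.38, 0, 0, 1.97, 0, 0, 0], [0, 0, 0, 0, 0, 0, 0], [0, 0, 0, 0, 0, 0, 0], [0, 0, 0, 0, 0, 0, 0], [0, 0, 0, 0, 0, 0, 0]]
[[0, 0, 0, -2.63, 0, 0, 0], [0, 0, 0, -2.64, 0, 0, 0], [0, 0.01, 0, -2.63, 0, 0, 0], [0, 1.51, 4.86, 0, 0, 0, 0], [0, 1.52, 4.86, 0, 0, 0, 0], [0, 1.51, 4.86, 0, 0, 0, 0], [0, 1.51, 4.86, 0, 0, 0, 0], [0, 1.51, 4.86, -0.01, 0, 0, 0]]
[[0, 1.52, 4.87, 0, 0, 0, 0], [0, 1.51, 4.86, 0, 0, 0, 0], [0, 1.51, 4.86, 0, 0, 0, 0], [0, 1.52, 4.86, 0, 0, 0, 0], [0, 0, 0, 0, 0, 0, 0], [0, 0, 0, 0, 0, 0, 0], [0, 0, 0, 0, 0, 0, 0], [0, 0, 0, 0, 0, 0, 0]]
maxshift 4.87 maxturn 0.001
```

>>> jog_arm --pt "0.38 0.08 0.18 0.1 0 0 0" --pt "0.38 0 0 1.97 0 0 0" --pt "0.38 0 0 1.96 0 0 0" --pt "0.38 0 0 1.97 0 0 0" --pt "0 0 0 0 0 0 0" --pt "0 0 0 0 0 0 0" --pt "0 0 0 0 0 0 0" --pt "0 0 0 0 0 0 0"

```text
t: 42.6
tcp_pos: [0.4667, -0.3438, 0.0909]
orientation: [-3.141, 0.001, 2.83]
ft_force: [-0.6, 0.6, -1.7]
grip_width: 0.0172
grip_force: 30.0
```

>>> jog_arm --pt "0 0 0 -3.64 0 0 0" --pt "0 0 0 -3.63 0 0 0" --pt "0 0 0 -3.63 0 0 0" --pt "0 1.51 4.86 0 0 0 0" --pt "0 1.52 4.86 0 0 0 0" --pt "0 1.51 4.86 0 0 0 0" --pt "0 1.51 4.86 0 0 0 0" --pt "0 1.51 4.86 0 0 0 0"

```text
t: 43.6
tcp_pos: [0.469, -0.0877, 0.1999]
orientation: [3.141, 0.001, 2.83]
ft_force: [-0.0, 0.4, -1.2]
grip_width: 0.0174
grip_force: 30.0
```

>>> jog_arm --pt "0 1.52 4.87 0 0 0 0" --pt "0 1.51 4.86 0 0 0 0" --pt "0 1.51 4.86 0 0 0 0" --pt "0 1.52 4.86 0 0 0 0" --pt "0 0 0 0 0 0 0" --pt "0 0 0 0 0 0 0" --pt "0 0 0 0 0 0 0" --pt "0 0 0 0 0 0 0"

```text
t: 44.6
tcp_pos: [0.471, 0.1135, 0.1994]
orientation: [-3.141, -0.0, 2.828]
ft_force: [-0.3, 0.3, -0.7]
grip_width: 0.0177
grip_force: 30.0
```

```bash
cat >> h.py <<'E'
def ins(y,start=None):
    s=telemetry.get_state();print(s['t'],J(s['tcp_pos']),s['orientation'],s['ft_force'],s['grip_width'])
    T=lambda z:W(-28,y,z)
    plan([(T(124),TY,0,3),(T(107),TY,0,3),(T(107),TY,0,2),(T(85),TY,0,5),(T(84.5),TY,0,3)])
E
python3 - <<'E'
from h import *
ins(78)
E
```

```text
44.6 [-27.74014194  77.07277643 199.37546385] [-3.14142964e+00 -7.46209409e-05  2.82805845e+00] [-0.33426066  0.30895563 -0.65158971] 0.01769543022662268
[[0, 0.01, 0.03, 2.51, 0, 0, -0.001], [0, 0.01, 0.03, 2.52, 0, 0, -0.001], [0, 0.01, 0.03, 2.51, 0, 0, -0.001], [0, 0, 0, 0.57, 0, 0, 0], [0, 0, 0, 0.56, 0, 0, 0], [0, 0, 0, 0.57, 0, 0, 0], [0, 0, 0, 0, 0, 0, 0.001], [0, 0, 0, 0, 0, 0, 0.001]]
[[0, 0, 0, 0.44, 0, 0, 0], [0, 0, 0, 0.44, 0, 0, 0], [0, 0, 0, 0.44, 0, 0, 0], [0, 0, 0, 0.44, 0, 0, 0], [0, 0, 0, 0.44, 0, 0, 0], [0, 0, 0, 0.02, 0, 0, 0], [0, 0, 0, 0.01, 0, 0, 0], [0, 0, 0, 0.02, 0, 0, 0]]
maxshift 2.52 maxturn 0.001
```

>>> jog_arm --pt "0 0.01 0.03 2.51 0 0 0" --pt "0 0.01 0.03 2.52 0 0 0" --pt "0 0.01 0.03 2.51 0 0 0" --pt "0 0 0 0.57 0 0 0" --pt "0 0 0 0.56 0 0 0" --pt "0 0 0 0.57 0 0 0" --pt "0 0 0 0 0 0 0" --pt "0 0 0 0 0 0 0"

```text
t: 45.6
tcp_pos: [0.471, 0.1154, 0.1074]
orientation: [3.141, 0.0, 2.83]
ft_force: [-1.1, -0.4, -0.2]
grip_width: 0.0171
grip_force: 30.0
```

Entering freely; seat it, release, and return to the rack view.

>>> jog_arm --pt "0 0 0 0.44 0 0 0" --pt "0 0 0 0.44 0 0 0" --pt "0 0 0 0.44 0 0 0" --pt "0 0 0 0.44 0 0 0" --pt "0 0 0 0.44 0 0 0" --pt "0 0 0 0.08 0 0 0" --pt "0 0 0 0 0 0 0" --pt "0 0 0 0 0 0 0"

```text
t: 46.6
tcp_pos: [0.471, 0.1154, 0.0841]
orientation: [-3.141, 0.0, 2.83]
ft_force: [-1.5, -0.1, -2.1]
grip_width: 0.0173
grip_force: 30.0
```

```bash
python3 - <<'E'
from h import *
s=telemetry.get_state();p=np.array(s['tcp_pos']);print(J(p),s['ft_force'])
q=p.copy();q[2]=.2
plan([(p,TY,.38,3),(q,TY,.38,4),((.433,-.325,.24),TY,.38,9),((.433,-.325,.24),TY,.38,4)])
E
```

```text
[-28.35888152  78.88185796  84.11755432] [-1.48759781 -0.12843769 -2.07056654]
[[0.38, 0, 0, 0, 0, 0, 0], [0.38, 0, 0, 0, 0, 0, 0], [0.38, 0, 0, 0, 0, 0, 0], [0.38, 0, 0, -2.9, 0, 0, 0], [0.38, 0, 0, -2.89, 0, 0, 0], [0.38, 0, 0, -2.9, 0, 0, 0], [0.38, 0, 0, -2.9, 0, 0, 0], [0.38, -1.1, -4.79, -0.44, 0, 0, 0]]
[[0.38, -1.1, -4.78, -0.45, 0, 0, 0], [0.38, -1.1, -4.79, -0.44, 0, 0, 0], [0.38, -1.1, -4.79, -0.44, 0, 0, 0], [0.38, -1.1, -4.78, -0.45, 0, 0, 0], [0.38, -1.1, -4.79, -0.44, 0, 0, 0], [0.38, -1.09, -4.79, -0.45, 0, 0, 0], [0.38, -1.1, -4.79, -0.44, 0, 0, 0], [0.38, -1.1, -4.78, -0.44, 0, 0, 0]]
[[0.38, 0, 0, 0, 0, 0, 0], [0.38, 0, 0, 0, 0, 0, 0], [0.38, 0, 0, 0, 0, 0, 0], [0.38, 0, 0, 0, 0, 0, 0], [0.38, 0, 0, 0, 0, 0, 0], [0.38, 0, 0, 0, 0, 0, 0], [0.38, 0, 0, 0, 0, 0, 0], [0.38, 0, 0, 0, 0, 0, 0]]
maxshift 4.79 maxturn 0.0
```

>>> jog_arm --pt "0 0 0 0.1 0 0 0" --pt "0 0 0 0.1 0 0 0" --pt "0 0 0 0 0 0 0" --pt "0 0 0 0 0 0 0" --pt "0 0 0 0 0 0 0" --pt "0 0 0 0 0 0 0" --pt "0 0 0 0 0 0 0" --pt "0 0 0 0 0 0 0"

```text
t: 47.6
tcp_pos: [0.471, 0.1154, 0.0826]
orientation: [3.142, 0.0, 2.83]
ft_force: [-2.9, -0.9, 6.2]
grip_width: 0.0177
grip_force: 30.0
```

>>> jog_arm --pt "0.38 0 0 0 0 0 0" --pt "0.38 0 0 0 0 0 0" --pt "0.38 0 0 0 0 0 0" --pt "0.38 0 0 -2.94 0 0 0" --pt "0.38 0 0 -2.93 0 0 0" --pt "0.38 0 0 -2.93 0 0 0" --pt "0.38 0 0 -2.93 0 0 0" --pt "0.38 -1.1 -4.79 -0.44 0 0 0"

```text
t: 48.6
tcp_pos: [0.4688, 0.0678, 0.2061]
orientation: [3.139, 0.005, 2.834]
ft_force: [0.1, -0.1, -0.3]
grip_width: 0.0337
grip_force: 0.0
```

>>> jog_arm --pt "0.38 -1.1 -4.78 -0.45 0 0 0" --pt "0.38 -1.1 -4.79 -0.44 0 0 0" --pt "0.38 -1.1 -4.79 -0.44 0 0 0" --pt "0.38 -1.1 -4.78 -0.45 0 0 0" --pt "0.38 -1.1 -4.79 -0.44 0 0 0" --pt "0.38 -1.09 -4.79 -0.45 0 0 0" --pt "0.38 -1.1 -4.79 -0.44 0 0 0" --pt "0.38 -1.1 -4.78 -0.44 0 0 0"

```text
t: 49.6
tcp_pos: [0.4327, -0.3266, 0.2396]
orientation: [-3.142, 0.0, 2.83]
ft_force: [0.5, -0.1, -0.5]
grip_width: 0.0334
grip_force: 0.0
```

>>> jog_arm --pt "0.38 0 0 0 0 0 0" --pt "0.38 0 0 0 0 0 0" --pt "0.38 0 0 0 0 0 0" --pt "0.38 0 0 0 0 0 0" --pt "0.38 0 0 0 0 0 0" --pt "0.38 0 0 0 0 0 0" --pt "0.38 0 0 0 0 0 0" --pt "0.38 0 0 0 0 0 0"

```text
t: 50.6
tcp_pos: [0.4329, -0.3249, 0.2394]
orientation: [3.142, -0.0, 2.83]
ft_force: [0.1, 0.2, 1.0]
grip_width: 0.0336
grip_force: 0.0
```

```bash
cat >> h.py <<'E'
def trip(r,lx,ly,y): # from settled view pose: pick, carry over hole
    x,yy=rackpin(r[:2],r[2],lx,ly);h=(x,yy,.2);print('pin',x,yy)
    plan([((x,yy,.15),TY,.38,3),((x,yy,.15),TY,.38,1),((x,yy,.091),TY,.38,3),((x,yy,.091),TY,.38,1),((x,yy,.091),TY,0,4),(h,TY,0,3),(W(-28,y,200),TY,0,12),(W(-28,y,200),TY,0,5)])
E
python3 - <<'E'
from h import *
s=telemetry.get_state();print(s['t'],s['tcp_pos'],s['orientation'])
r=track('w9.png')
trip(r,.024,0,156)
E
```

```text
50.6 [ 0.43293555 -0.32488776  0.239354  ] [ 3.14156238e+00 -7.87865075e-05  2.82976183e+00]
rack [ 0.4884 -0.3345  0.3468] coarse (np.float32(8.267483), 0, 0) cc 0.8250418266701556
pin 0.5109686477209866 -0.3263500461547717
[[0.38, -2.49, 0.75, 2.98, 0, 0, 0], [0.38, -2.49, 0.76, 2.98, 0, 0, 0], [0.38, -2.49, 0.75, 2.98, 0, 0, 0], [0.38, 0, 0, 0, 0, 0, 0], [0.38, 0, 0, 1.97, 0, 0, 0], [0.38, 0, 0, 1.96, 0, 0, 0], [0.38, 0, 0, 1.97, 0, 0, 0], [0.38, 0, 0, 0, 0, 0, 0]]
[[0, 0, 0, 0, 0, 0, 0], [0, 0, 0, 0, 0, 0, 0], [0, 0, 0, 0, 0, 0, 0], [0, 0, 0, 0, 0, 0, 0], [0, 0, 0, -3.63, 0, 0, 0], [0, 0, 0, -3.64, 0, 0, 0], [0, 0, 0, -3.63, 0, 0, 0], [0, 1.44, 4.04, 0, 0, 0, 0]]
[[0, 1.45, 4.05, 0, 0, 0, 0], [0, 1.44, 4.04, 0, 0, 0, 0], [0, 1.44, 4.05, 0, 0, 0, 0], [0, 1.45, 4.04, 0, 0, 0, 0], [0, 1.44, 4.04, 0, 0, 0, 0], [0, 1.45, 4.05, 0, 0, 0, 0], [0, 1.44, 4.04, 0, 0, 0, 0], [0, 1.44, 4.04, 0, 0, 0, 0]]
[[0, 1.45, 4.05, 0, 0, 0, 0], [0, 1.44, 4.04, 0, 0, 0, 0], [0, 1.44, 4.05, 0, 0, 0, 0], [0, 0, 0, 0, 0, 0, 0], [0, 0, 0, 0, 0, 0, 0], [0, 0, 0, 0, 0, 0, 0], [0, 0, 0, 0, 0, 0, 0], [0, 0, 0, 0, 0, 0, 0]]
maxshift 4.05 maxturn 0.0
```

>>> jog_arm --pt "0.38 -2.49 0.73 2.98 0 0 0" --pt "0.38 -2.49 0.73 2.98 0 0 0" --pt "0.38 -2.49 0.73 2.98 0 0 0" --pt "0.38 0 0 0 0 0 0" --pt "0.38 0 0 1.97 0 0 0" --pt "0.38 0 0 1.96 0 0 0" --pt "0.38 0 0 1.97 0 0 0" --pt "0.38 0 0 0 0 0 0"

```text
t: 51.65
tcp_pos: [0.5094, -0.3263, 0.0891]
orientation: [3.141, -0.003, 2.829]
ft_force: [0.3, -0.1, 0.1]
grip_width: 0.0336
grip_force: 0.0
```

>>> jog_arm --pt "0 0 0 0 0 0 0" --pt "0 0 0 0 0 0 0" --pt "0 0 0 0 0 0 0" --pt "0 0 0 0 0 0 0" --pt "0 0 0 -3.63 0 0 0" --pt "0 0 0 -3.64 0 0 0" --pt "0 0 0 -3.63 0 0 0" --pt "0 1.44 4.06 0 0 0 0"

```text
t: 52.65
tcp_pos: [0.5116, -0.2863, 0.2034]
orientation: [-3.14, 0.007, 2.827]
ft_force: [0.7, 1.2, -1.7]
grip_width: 0.0178
grip_force: 30.0
```

>>> jog_arm --pt "0 1.45 4.05 0 0 0 0" --pt "0 1.44 4.04 0 0 0 0" --pt "0 1.44 4.05 0 0 0 0" --pt "0 1.45 4.04 0 0 0 0" --pt "0 1.44 4.06 0 0 0 0" --pt "0 1.45 4.05 0 0 0 0" --pt "0 1.44 4.04 0 0 0 0" --pt "0 1.44 4.06 0 0 0 0"

```text
t: 53.65
tcp_pos: [0.4987, 0.0612, 0.2001]
orientation: [3.142, 0.0, 2.83]
ft_force: [0.2, -0.0, 0.4]
grip_width: 0.0178
grip_force: 30.0
```

>>> jog_arm --pt "0 1.45 4.05 0 0 0 0" --pt "0 1.44 4.04 0 0 0 0" --pt "0 1.44 4.05 0 0 0 0" --pt "0 0 0 0 0 0 0" --pt "0 0 0 0 0 0 0" --pt "0 0 0 0 0 0 0" --pt "0 0 0 0 0 0 0" --pt "0 0 0 0 0 0 0"

```text
t: 54.65
tcp_pos: [0.4951, 0.188, 0.2]
orientation: [-3.142, 0.0, 2.829]
ft_force: [-0.7, -0.6, -1.2]
grip_width: 0.0174
grip_force: 30.0
```

```bash
python3 - <<'E'
from h import *
ins(156)
E
```

```text
54.65 [-27.66562454 155.41663113 200.02737256] [-3.14158473e+00  3.93405505e-05  2.82877129e+00] [-0.66738264 -0.62607981 -1.16446063] 0.017371159558706502
[[0, 0.01, 0.02, 2.53, 0, 0, 0], [0, 0.01, 0.02, 2.54, 0, 0, 0], [0, 0.01, 0.02, 2.53, 0, 0, 0], [0, 0, 0, 0.57, 0, 0, 0], [0, 0, 0, 0.57, 0, 0, 0], [0, 0, 0, 0.56, 0, 0, 0], [0, 0, 0, 0, 0, 0, -0.001], [0, 0, 0, 0, 0, 0, -0.001]]
[[0, 0, 0, 0.44, 0, 0, 0], [0, 0, 0, 0.44, 0, 0, 0], [0, 0, 0, 0.44, 0, 0, 0], [0, 0, 0, 0.44, 0, 0, 0], [0, 0, 0, 0.44, 0, 0, 0], [0, 0, 0, 0.02, 0, 0, 0], [0, 0, 0, 0.02, 0, 0, 0], [0, 0, 0, 0.01, 0, 0, 0]]
maxshift 2.54 maxturn 0.001
```

>>> jog_arm --pt "0 0.01 0.02 2.53 0 0 0" --pt "0 0.01 0.02 2.54 0 0 0" --pt "0 0.01 0.02 2.53 0 0 0" --pt "0 0 0 0.57 0 0 0" --pt "0 0 0 0.57 0 0 0" --pt "0 0 0 0.56 0 0 0" --pt "0 0 0 0 0 0 0" --pt "0 0 0 0 0 0 0"

```text
t: 55.65
tcp_pos: [0.4948, 0.1892, 0.1071]
orientation: [-3.141, -0.0, 2.83]
ft_force: [-1.2, 0.6, -2.5]
grip_width: 0.0174
grip_force: 30.0
```

>>> jog_arm --pt "0 0 0 0.44 0 0 0" --pt "0 0 0 0.44 0 0 0" --pt "0 0 0 0.44 0 0 0" --pt "0 0 0 0.44 0 0 0" --pt "0 0 0 0.44 0 0 0" --pt "0 0 0 0.16 0 0 0" --pt "0 0 0 0.1 0 0 0" --pt "0 0 0 0 0 0 0"

```text
t: 56.65
tcp_pos: [0.4955, 0.1893, 0.0849]
orientation: [3.141, 0.001, 2.83]
ft_force: [-10.8, -3.6, 32.9]
grip_width: 0.0174
grip_force: 30.0
```

```bash
python3 - <<'E'
from h import *
s=telemetry.get_state();p=np.array(s['tcp_pos']);print(J(p),s['ft_force'])
q=p.copy();q[2]=.2
plan([(p,TY,.38,3),(q,TY,.38,4),((.433,-.325,.24),TY,.38,12),((.433,-.325,.24),TY,.38,5)])
E
```

```text
[-27.65170617 156.79816302  84.91739291] [-10.81324825  -3.61543452  32.89121857]
[[0.38, 0, 0, 0, 0, 0, 0], [0.38, 0, 0, 0, 0, 0, 0], [0.38, 0, 0, 0, 0, 0, 0], [0.38, 0, 0, -2.88, 0, 0, 0], [0.38, -0.01, 0, -2.87, 0, 0, 0], [0.38, 0, 0.01, -2.88, 0, 0, 0], [0.38, -0.01, 0, -2.88, 0, 0, 0], [0.38, -0.82, -4.24, -0.33, 0, 0, 0]]
[[0.38, -0.82, -4.24, -0.34, 0, 0, 0], [0.38, -0.81, -4.24, -0.33, 0, 0, 0], [0.38, -0.82, -4.24, -0.34, 0, 0, 0], [0.38, -0.82, -4.24, -0.33, 0, 0, 0], [0.38, -0.82, -4.24, -0.34, 0, 0, 0], [0.38, -0.81, -4.24, -0.33, 0, 0, 0], [0.38, -0.82, -4.24, -0.34, 0, 0, 0], [0.38, -0.82, -4.24, -0.33, 0, 0, 0]]
[[0.38, -0.82, -4.24, -0.34, 0, 0, 0], [0.38, -0.81, -4.24, -0.33, 0, 0, 0], [0.38, -0.82, -4.24, -0.33, 0, 0, 0], [0.38, 0, 0, 0, 0, 0, 0], [0.38, 0, 0, 0, 0, 0, 0], [0.38, 0, 0, 0, 0, 0, 0], [0.38, 0, 0, 0, 0, 0, 0], [0.38, 0, 0, 0, 0, 0, 0]]
maxshift 4.24 maxturn 0.0
```

>>> jog_arm --pt "0.38 0 0 0 0 0 0" --pt "0.38 0 0 0 0 0 0" --pt "0.38 0 0 0 0 0 0" --pt "0.38 0 0 -2.88 0 0 0" --pt "0.38 0 0 -2.87 0 0 0" --pt "0.38 0 0 -2.88 0 0 0" --pt "0.38 0 0 -2.88 0 0 0" --pt "0.38 -0.82 -4.24 -0.33 0 0 0"

```text
t: 57.65
tcp_pos: [0.4917, 0.1478, 0.2028]
orientation: [3.139, 0.004, 2.833]
ft_force: [0.5, -0.7, -0.4]
grip_width: 0.0336
grip_force: 0.0
```

>>> jog_arm --pt "0.38 -0.82 -4.24 -0.34 0 0 0" --pt "0.38 -0.81 -4.24 -0.33 0 0 0" --pt "0.38 -0.82 -4.24 -0.34 0 0 0" --pt "0.38 -0.82 -4.24 -0.33 0 0 0" --pt "0.38 -0.82 -4.24 -0.34 0 0 0" --pt "0.38 -0.81 -4.24 -0.33 0 0 0" --pt "0.38 -0.82 -4.24 -0.34 0 0 0" --pt "0.38 -0.82 -4.24 -0.33 0 0 0"

```text
t: 58.65
tcp_pos: [0.4476, -0.198, 0.2275]
orientation: [-3.141, 0.0, 2.83]
ft_force: [0.4, -0.1, -0.1]
grip_width: 0.0337
grip_force: 0.0
```

>>> jog_arm --pt "0.38 -0.82 -4.24 -0.34 0 0 0" --pt "0.38 -0.81 -4.24 -0.33 0 0 0" --pt "0.38 -0.82 -4.24 -0.33 0 0 0" --pt "0.38 0 0 0 0 0 0" --pt "0.38 0 0 0 0 0 0" --pt "0.38 0 0 0 0 0 0" --pt "0.38 0 0 0 0 0 0" --pt "0.38 0 0 0 0 0 0"

```text
t: 59.65
tcp_pos: [0.4324, -0.3245, 0.2376]
orientation: [-3.142, 0.0, 2.831]
ft_force: [-0.1, -0.9, -0.4]
grip_width: 0.0334
grip_force: 0.0
```

```bash
python3 - <<'E'
from h import *
s=telemetry.get_state();print(s['t'],s['tcp_pos'],s['orientation'])
r=track('w10.png')
trip(r,.024,-.048,234)
print('alt',rackpin(r[:2],r[2],-.024,-.048))
E
```

```text
59.65 [ 0.43239707 -0.32451565  0.23764679] [-3.14155938e+00  6.53370653e-05  2.83074353e+00]
rack [ 0.488  -0.334   0.3555] coarse (np.float32(12.470468), 0, 0) cc 0.7263630520725549
pin 0.5271857155182967 -0.37059650864973653
[[0.38, -3.48, -0.49, 2.92, 0, 0, 0], [0.38, -3.48, -0.49, 2.92, 0, 0, 0], [0.38, -3.48, -0.5, 2.92, 0, 0, 0], [0.38, 0, 0, 0, 0, 0, 0.001], [0.38, 0, 0, 1.97, 0, 0, 0], [0.38, 0, 0, 1.96, 0, 0, 0], [0.38, 0, 0, 1.97, 0, 0, 0], [0.38, 0, 0, 0, 0, 0, 0]]
[[0, 0, 0, 0, 0, 0, 0], [0, 0, 0, 0, 0, 0, 0], [0, 0, 0, 0, 0, 0, 0], [0, 0, 0, 0, 0, 0, 0], [0, 0, 0, -3.63, 0, 0, 0], [0, 0, 0, -3.64, 0, 0, 0], [0, 0, 0, -3.63, 0, 0, 0], [0, 1.69, 5, 0, 0, 0, 0]]
[[0, 1.68, 5.01, 0, 0, 0, 0], [0, 1.69, 5, 0, 0, 0, 0], [0, 1.69, 5, 0, 0, 0, 0], [0, 1.68, 5.01, 0, 0, 0, 0], [0, 1.69, 5, 0, 0, 0, 0], [0, 1.69, 5, 0, 0, 0, 0], [0, 1.68, 5.01, 0, 0, 0, 0], [0, 1.69, 5, 0, 0, 0, 0]]
[[0, 1.69, 5, 0, 0, 0, 0], [0, 1.69, 5.01, 0, 0, 0, 0], [0, 1.68, 5, 0, 0, 0, 0], [0, 0, 0, 0, 0, 0, 0], [0, 0, 0, 0, 0, 0, 0], [0, 0, 0, 0, 0, 0, 0], [0, 0, 0, 0, 0, 0, 0], [0, 0, 0, 0, 0, 0, 0]]
maxshift 5.01 maxturn 0.001
alt [ 0.48218726 -0.38730396]
```

>>> jog_arm --pt "0.38 -3.49 -0.52 2.92 0 0 0" --pt "0.38 -3.49 -0.52 2.92 0 0 0" --pt "0.38 -3.49 -0.53 2.92 0 0 0" --pt "0.38 0 0 0 0 0 0" --pt "0.38 0 0 1.97 0 0 0" --pt "0.38 0 0 1.96 0 0 0" --pt "0.38 0 0 1.97 0 0 0" --pt "0.38 0 0 0 0 0 0"

```text
t: 60.7
tcp_pos: [0.5256, -0.3713, 0.089]
orientation: [3.14, -0.003, 2.83]
ft_force: [-0.1, -0.1, 0.7]
grip_width: 0.0334
grip_force: 0.0
```

>>> jog_arm --pt "0 0 0 0 0 0 0" --pt "0 0 0 0 0 0 0" --pt "0 0 0 0 0 0 0" --pt "0 0 0 0 0 0 0" --pt "0 0 0 -3.63 0 0 0" --pt "0 0 0 -3.64 0 0 0" --pt "0 0 0 -3.63 0 0 0" --pt "0 1.72 5.03 0 0 0 0"

```text
t: 61.7
tcp_pos: [0.528, -0.3222, 0.2035]
orientation: [-3.139, 0.008, 2.826]
ft_force: [1.3, -0.2, -2.3]
grip_width: 0.0179
grip_force: 30.0
```

>>> jog_arm --pt "0 1.68 5.02 0 0 0 0" --pt "0 1.69 5 0 0 0 0" --pt "0 1.69 5.02 0 0 0 0" --pt "0 1.68 5.01 0 0 0 0" --pt "0 1.69 5 0 0 0 0" --pt "0 1.69 5.02 0 0 0 0" --pt "0 1.68 5.01 0 0 0 0" --pt "0 1.69 5 0 0 0 0"

```text
t: 62.7
tcp_pos: [0.5205, 0.1054, 0.2001]
orientation: [-3.141, 0.001, 2.83]
ft_force: [0.9, -0.2, -1.4]
grip_width: 0.0172
grip_force: 30.0
```

>>> jog_arm --pt "0 1.69 5.02 0 0 0 0" --pt "0 1.69 5.01 0 0 0 0" --pt "0 1.68 5 0 0 0 0" --pt "0 0 0 0 0 0 0" --pt "0 0 0 0 0 0 0" --pt "0 0 0 0 0 0 0" --pt "0 0 0 0 0 0 0" --pt "0 0 0 0 0 0 0"

```text
t: 63.7
tcp_pos: [0.5188, 0.2617, 0.2001]
orientation: [3.142, 0.0, 2.829]
ft_force: [-0.9, -0.5, -0.2]
grip_width: 0.0174
grip_force: 30.0
```

```bash
python3 - <<'E'
from h import *
ins(234)
E
```

```text
63.7 [-27.72757728 232.80492209 200.08637437] [3.14157056e+00 9.93122241e-05 2.82864567e+00] [-0.89028398 -0.52172108 -0.1513735 ] 0.01735296326362945
[[0, 0.01, 0.04, 2.54, 0, 0, 0], [0, 0.01, 0.04, 2.53, 0, 0, 0], [0, 0.01, 0.04, 2.54, 0, 0, 0], [0, 0, 0, 0.57, 0, 0, 0], [0, 0, 0, 0.56, 0, 0, 0], [0, 0, 0, 0.57, 0, 0, 0], [0, 0, 0, 0, 0, 0, -0.001], [0, 0, 0, 0, 0, 0, -0.001]]
[[0, 0, 0, 0.44, 0, 0, 0], [0, 0, 0, 0.44, 0, 0, 0], [0, 0, 0, 0.44, 0, 0, 0], [0, 0, 0, 0.44, 0, 0, 0], [0, 0, 0, 0.44, 0, 0, 0], [0, 0, 0, 0.02, 0, 0, 0], [0, 0, 0, 0.01, 0, 0, 0], [0, 0, 0, 0.02, 0, 0, 0]]
maxshift 2.54 maxturn 0.001
```

>>> jog_arm --pt "0 0.01 0.01 2.54 0 0 0" --pt "0 0.01 0.02 2.53 0 0 0" --pt "0 0 0.02 2.54 0 0 0" --pt "0 0 0 0.57 0 0 0" --pt "0 0 0 0.56 0 0 0" --pt "0 0 0 0.57 0 0 0" --pt "0 0 0 0 0 0 0" --pt "0 0 0 0 0 0 0"

```text
t: 64.7
tcp_pos: [0.5184, 0.263, 0.107]
orientation: [-3.141, -0.0, 2.83]
ft_force: [-2.6, -0.0, -2.9]
grip_width: 0.0174
grip_force: 30.0
```

>>> jog_arm --pt "0 0 0 0.44 0 0 0" --pt "0 0 0 0.44 0 0 0" --pt "0 0 0 0.44 0 0 0" --pt "0 0 0 0.44 0 0 0" --pt "0 0 0 0.44 0 0 0" --pt "0 0 0 0.1 0 0 0" --pt "0 0 0 0.05 0 0 0" --pt "0 0 0 0 0 0 0"

```text
t: 65.7
tcp_pos: [0.5187, 0.263, 0.0853]
orientation: [3.141, 0.0, 2.83]
ft_force: [-9.7, -2.1, 22.4]
grip_width: 0.0176
grip_force: 30.0
```

```bash
python3 - <<'E'
from h import *
s=telemetry.get_state();p=np.array(s['tcp_pos']);q=p.copy();q[2]=.2
plan([(p,TY,.38,3),(q,TY,.38,4),(W(-95,117,230),TY,1,5),(W(-95,117,230),TY,1,4)])
E
```

```text
[[0.38, 0, 0, 0, 0, 0, 0], [0.38, 0, 0, 0, 0, 0, 0], [0.38, 0, 0, 0, 0, 0, 0], [0.38, 0, 0, -2.87, 0, 0, 0], [0.38, 0, 0, -2.86, 0, 0, 0], [0.38, 0, 0, -2.87, 0, 0, 0], [0.38, 0, 0, -2.87, 0, 0, 0], [1, 1.33, -2.34, -0.6, 0, 0, 0]]
[[1, 1.34, -2.34, -0.6, 0, 0, 0], [1, 1.33, -2.34, -0.6, 0, 0, 0], [1, 1.34, -2.34, -0.6, 0, 0, 0], [1, 1.33, -2.34, -0.6, 0, 0, 0], [1, 0, 0, 0, 0, 0, 0], [1, 0, 0, 0, 0, 0, 0], [1, 0, 0, 0, 0, 0, 0], [1, 0, 0, 0, 0, 0, 0]]
maxshift 2.87 maxturn 0.0
```

>>> jog_arm --pt "0.38 0 0 0 0 0 0" --pt "0.38 0 0 0 0 0 0" --pt "0.38 0 0 0 0 0 0" --pt "0.38 0 0 -2.87 0 0 0" --pt "0.38 0 0 -2.86 0 0 0" --pt "0.38 0 0 -2.87 0 0 0" --pt "0.38 0 0 -2.87 0 0 0" --pt "0.9 1.33 -2.34 -0.6 0 0 0"

```text
t: 66.7
tcp_pos: [0.5008, 0.2459, 0.2061]
orientation: [3.138, 0.004, 2.83]
ft_force: [-0.4, 0.1, -1.6]
grip_width: 0.0403
grip_force: 0.0
```

>>> jog_arm --pt "0.9 1.34 -2.34 -0.6 0 0 0" --pt "0.9 1.33 -2.34 -0.6 0 0 0" --pt "0.9 1.34 -2.34 -0.6 0 0 0" --pt "0.9 1.33 -2.34 -0.6 0 0 0" --pt "0.9 0 0 0 0 0 0" --pt "0.9 0 0 0 0 0 0" --pt "0.9 0 0 0 0 0 0" --pt "0.9 0 0 0 0 0 0"

```text
t: 67.7
tcp_pos: [0.4195, 0.1724, 0.2278]
orientation: [-3.141, -0.0, 2.83]
ft_force: [-0.0, 0.6, 0.5]
grip_width: 0.0791
grip_force: 0.0
```

```bash
python3 - <<'E'
from h import *
f=grab('wrist','w11.png');s=telemetry.get_state();print(s['t'],J(s['tcp_pos']))
im=cv2.cvtColor(f['image'],cv2.COLOR_RGB2BGR)
for y in(0,78,156,234): print(w2px(f,W(-28.8,y,94)).round(1),w2px(f,W(-28.8,y,41)).round(1))
a=w2px(f,W(-28,-30,41));b=w2px(f,W(-28,360,41));u0,u1=int(a[0]),int(min(b[0],640));v=int(a[1]);print(u0,u1,v)
c=cv2.resize(im[v-60:v+110,u0:u1],None,fx=800/(u1-u0),fy=800/(u1-u0),interpolation=cv2.INTER_CUBIC);cv2.imwrite('pics/c11.png',c);print(c.shape)
E
```

```text
67.75 [-94.91637339 117.31727133 227.80815344]
[197.6 261.3] [216.  237.1]
[282.6 261.4] [288.9 237.2]
[367.7 261.5] [361.8 237.3]
[452.9 261.6] [434.7 237.4]
188 552 237
(374, 800, 3)
```

View pics/c11.png

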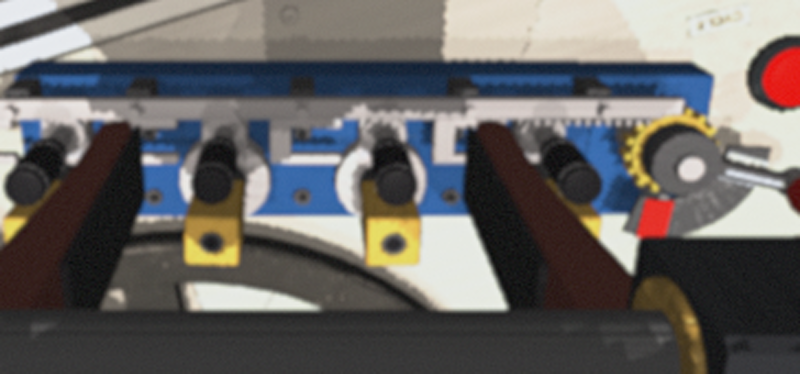

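```bash
cat >> h.py <<'E'
def psh(th,off,z):
    t=np.radians(th);x=-23+60*np.sin(t)+off*np.cos(t);y=294+60*np.cos(t)-off*np.sin(t)
    return W(x,y,z),TY+np.radians(90-th)
E
python3 - <<'E'
from h import *
f=load('w11.png')
print('button',J(px2w(f,549.7,211,.02)),'red dir',[(J(px2w(f,486,276.2,z))).round(1) for z in(.03,.05)])
a=psh(9.8,-38,190);d=psh(9.8,-38,91)
w=[(*a,0,8),(*d,0,3),(*d,0,1)]+[(*psh(t,-24,91),0,1) for t in (12,22,32,42)]
plan(w)
w2=[(*psh(t,-24,91),0,1) for t in (52,60,68,75,81,86)]
plan(w2,start=psh(42,-24,91))
E
```

```text
button [-51.27342783 365.90220246  20.        ] red dir [array([ 24.8, 301.6,  30. ]), array([ 12.8, 290.6,  50. ])]
[[0, -0.56, 3.03, 0.47, 0, 0, -0.175], [0, -1.08, 2.88, 0.47, 0, 0, -0.175], [0, -1.56, 2.66, 0.48, 0, 0, -0.175], [0, -2, 2.34, 0.47, 0, 0, -0.175], [0, -2.38, 1.95, 0.47, 0, 0, -0.175], [0, -2.68, 1.51, 0.47, 0, 0, -0.175], [0, -2.91, 1.02, 0.47, 0, 0, -0.175], [0, -3.04, 0.5, 0.47, 0, 0, -0.175]]
[[0, 0, 0, 3.3, 0, 0, 0], [0, 0, 0, 3.3, 0, 0, 0], [0, 0, 0, 3.3, 0, 0, 0], [0, 0, 0, 0, 0, 0, 0], [0, -0.09, -1.63, 0, 0, 0, 0.039], [0, -0.33, -1.08, 0, 0, 0, 0.174], [0, -0.32, -1.08, 0, 0, 0, 0.175], [0, -0.33, -1.08, 0, 0, 0, 0.174]]
maxshift 3.3 maxturn 0.175
[[0, -0.33, -1.08, 0, 0, 0, 0.175], [0, -0.27, -0.86, 0, 0, 0, 0.139], [0, -0.28, -0.86, 0, 0, 0, 0.14], [0, -0.24, -0.75, 0, 0, 0, 0.122], [0, -0.22, -0.64, 0, 0, 0, 0.105], [0, -0.19, -0.53, 0, 0, 0, 0.087], [0, 0, 0, 0, 0, 0, 0], [0, 0, 0, 0, 0, 0, 0]]
maxshift 1.08 maxturn 0.175
```

>>> jog_arm --pt "0 -0.56 3.03 0.47 0 0 -0.175" --pt "0 -1.08 2.88 0.47 0 0 -0.175" --pt "0 -1.56 2.66 0.48 0 0 -0.175" --pt "0 -2 2.34 0.47 0 0 -0.175" --pt "0 -2.38 1.95 0.47 0 0 -0.175" --pt "0 -2.68 1.51 0.47 0 0 -0.175" --pt "0 -2.91 1.02 0.47 0 0 -0.175" --pt "0 -3.04 0.5 0.47 0 0 -0.175"

```text
t: 68.75
tcp_pos: [0.5365, 0.3901, 0.1897]
orientation: [3.141, -0.0, -2.047]
ft_force: [0.2, 0.2, -0.3]
grip_width: 0.0027
grip_force: 0.0
```

>>> jog_arm --pt "0 0 0 3.3 0 0 0" --pt "0 0 0 3.3 0 0 0" --pt "0 0 0 3.3 0 0 0" --pt "0 0 0 0 0 0 0" --pt "0 -0.09 -1.63 0 0 0 0.039" --pt "0 -0.33 -1.08 0 0 0 0.174" --pt "0 -0.32 -1.08 0 0 0 0.175" --pt "0 -0.33 -1.08 0 0 0 0.174"

```text
t: 69.75
tcp_pos: [0.583, 0.3692, 0.0932]
orientation: [3.141, 0.001, -2.623]
ft_force: [-4.4, 1.4, -0.8]
grip_width: 0.0002
grip_force: 1.6
```

```bash
python3 - <<'E'
from h import *
s=telemetry.get_state();print(s['t'],J(s['tcp_pos']),J(psh(42,-24,91)[0]),s['orientation'],psh(42,0,0)[1]-6.2832,s['ft_force'])
E
```

```text
69.75 [  0.461054   354.82642684  93.1687107 ] [ -0.68763943 354.64782408  91.        ] [ 3.14077611e+00  1.39411161e-03 -2.62318020e+00] -2.6155493054529284 [-4.37346723  1.44151997 -0.78496713]
```

Pushing with a normal 4–5 N; continue to about 86°.

>>> jog_arm --pt "0 -0.33 -1.08 0 0 0 0.175" --pt "0 -0.27 -0.86 0 0 0 0.139" --pt "0 -0.28 -0.86 0 0 0 0.14" --pt "0 -0.24 -0.75 0 0 0 0.122" --pt "0 -0.22 -0.64 0 0 0 0.105" --pt "0 -0.19 -0.53 0 0 0 0.087" --pt "0 0 0 0 0 0 0" --pt "0 0 0 0 0 0 0"

```text
t: 70.75
tcp_pos: [0.6075, 0.3273, 0.0929]
orientation: [3.14, 0.002, 2.901]
ft_force: [0.3, 1.1, 1.2]
grip_width: 0.0006
grip_force: 0.7
```

```bash
python3 - <<'E'
from h import *
s=telemetry.get_state();print(s['t'],J(s['tcp_pos']),J(psh(86,-24,91)[0]),J(psh(90,-24,91)[0]),s['orientation'],psh(86,0,0)[1],s['ft_force'])
plan([(*psh(88,-24,91),0,1),(*psh(90,-24,91),0,1)])
E
```

```text
70.75 [ 36.55983157 322.4197891   92.89025102] [ 35.17968765 322.12692563  91.        ] [ 37. 318.  91.] [3.13985146e+00 2.39305054e-03 2.90068308e+00] 2.8997058236695663 [0.30937025 1.05545954 1.17992996]
[[0, 0.06, -0.23, 0.19, 0.002, 0.002, 0.036], [0, -0.08, -0.21, 0, 0, 0, 0.035], [0, 0, 0, 0, 0, 0, 0], [0, 0, 0, 0, 0, 0, 0], [0, 0, 0, 0, 0, 0, 0], [0, 0, 0, 0, 0, 0, 0], [0, 0, 0, 0, 0, 0, 0], [0, 0, 0, 0, 0, 0, 0]]
maxshift 0.23 maxturn 0.036
```

Push to 90°, back off in +y, rise, and look.

>>> jog_arm --pt "0 0 -0.23 0 0 0 0.036" --pt "0 0 -0.21 0 0 0 0.035" --pt "0 0 0 0 0 0 0" --pt "0 0 0 0 0 0 0" --pt "0 0 0 0 0 0 0" --pt "0 0 0 0 0 0 0" --pt "0 0 0 0 0 0 0" --pt "0 0 0 0 0 0 0"

```text
t: 71.75
tcp_pos: [0.6049, 0.3229, 0.0915]
orientation: [3.141, 0.0, 2.829]
ft_force: [2.7, 2.4, 3.0]
grip_width: 0.0005
grip_force: 2.1
```

>>> jog_arm --pt "0 0 2 0 0 0 0" --pt "0 0 0 0 0 0 0" --pt "0 0 0 -5 0 0 0" --pt "0 4 -2 -5 0 0 0" --pt "0 4 -4 -2 0 0 0" --pt "0 4 -4 0 0 0 0" --pt "0 0 0 0 0 0 0" --pt "0 0 0 0 0 0 0"

```text
t: 72.75
tcp_pos: [0.4694, 0.2843, 0.2081]
orientation: [3.141, 0.0, 2.829]
ft_force: [0.2, 0.7, 0.7]
grip_width: 0.0004
grip_force: 0.0
```

```bash
python3 - <<'E'
from h import *
f=grab('wrist','w12.png');s=telemetry.get_state();print(s['t'],J(s['tcp_pos']),s['ft_force'])
im=cv2.cvtColor(f['image'],cv2.COLOR_RGB2BGR)
for t in(78,84,90,96):
    x=np.radians(t);print(t,w2px(f,W(-23+60*np.sin(x)-.8,294+60*np.cos(x),98)).round(1))
print('pivot',w2px(f,W(-23.8,294,60)).round(1))
hsv=cv2.cvtColor(im,cv2.COLOR_BGR2HSV);m=((hsv[...,0]<6)|(hsv[...,0]>174))&(hsv[...,1]>200)&(hsv[...,2]>150)
n,l,st,c=cv2.connectedComponentsWithStats(m.astype(np.uint8))
for i in range(1,n):
    if st[i,4]>60: print('red',c[i].round(1),st[i])
cv2.imwrite('pics/w12c.png',im)
E
```

```text
72.8 [-81.19045416 239.64560129 208.01361378] [ 0.31931694 -0.77417052  0.66133455]
78 [401. 325.]
84 [394.  325.9]
90 [387.  326.2]
96 [380.  325.9]
pivot [383.4 246.3]
red [451.1 206.3] [437 193  30  28 640]
red [373.9 275.4] [370 266   8  19 125]
red [ 97.9 381.4] [ 90 369  20  28 217]
```

View pics/w12c.png

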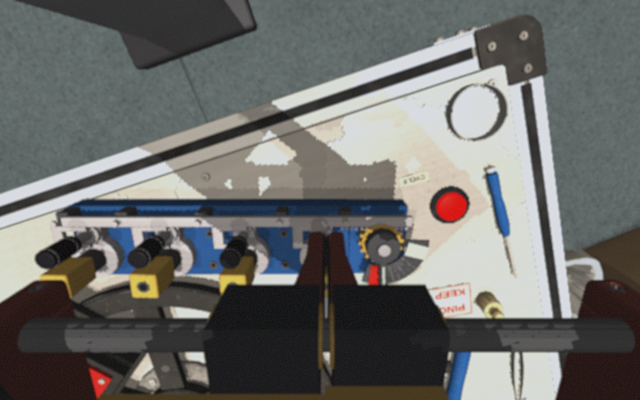

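>>> jog_arm --pt "0 2 3 -1 0 0 0" --pt "0 2 3 -1 0 0 0" --pt "0 2 3 -1 0 0 0" --pt "0 0 3 0 0 0 0" --pt "0 0 0 0 0 0 0" --pt "0 0 0 0 0 0 0" --pt "0 0 0 0 0 0 0" --pt "0 0 0 0 0 0 0"

```text
t: 73.8
tcp_pos: [0.449, 0.416, 0.2379]
orientation: [-3.141, -0.0, 2.828]
ft_force: [-0.3, -0.6, -0.1]
grip_width: 0.0004
grip_force: 0.0
```

```bash
python3 - <<'E'
from h import *
f=grab('wrist','w13.png');s=telemetry.get_state();print(s['t'],J(s['tcp_pos']),s['ft_force'])
im=cv2.cvtColor(f['image'],cv2.COLOR_RGB2BGR)
hsv=cv2.cvtColor(im,cv2.COLOR_BGR2HSV);m=((hsv[...,0]<6)|(hsv[...,0]>174))&(hsv[...,1]>200)&(hsv[...,2]>100)
n,l,st,c=cv2.connectedComponentsWithStats(m.astype(np.uint8))
for i in range(1,n):
    if st[i,4]>60: print('red',c[i].round(1),st[i])
for t in(70,80,90,100):
    x=np.radians(t);print(t,w2px(f,W(-23+60*np.sin(x)-.8,294+60*np.cos(x),98)).round(1))
q=w2px(f,W(10,290,80)).astype(int);print(q)
v0=max(0,min(250,q[1]-75));u0=max(0,min(440,q[0]-100))
c=cv2.resize(im[v0:v0+150,u0:u0+200],(800,600),interpolation=cv2.INTER_CUBIC);print(u0,v0)
cv2.imwrite('pics/c13.png',c)
E
```

```text
73.85 [-141.46628736  358.37964332  238.04237481] [ 0.04725094  0.67970358 -0.6729141 ]
red [347.8 243.7] [344 235   9  19 108]
70 [283.6 352.3]
80 [273.9 354.5]
90 [263.9 355.2]
100 [253.7 354.5]
[261 322]
161 247
```

View pics/c13.png

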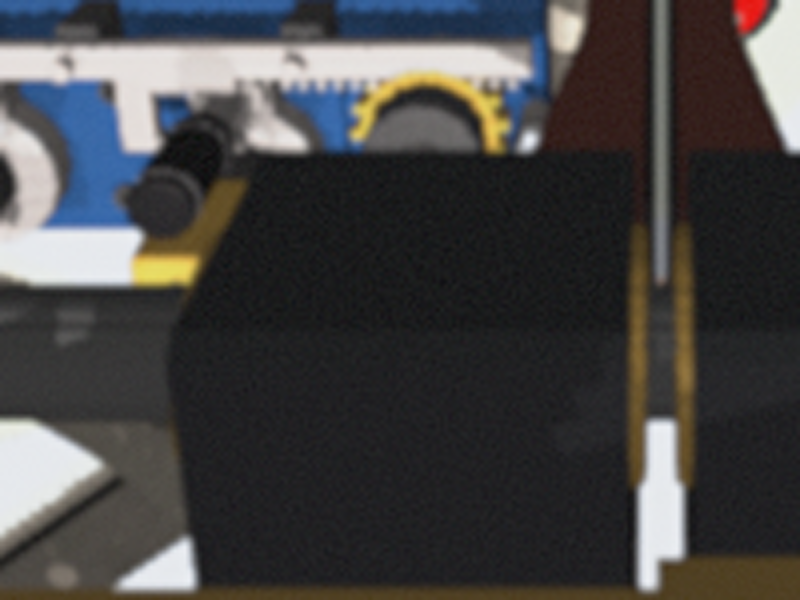

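```bash
python3 - <<'E'
from h import *
plan([(W(20,190,245),TY,0,7),(W(20,190,245),TY,0,9)])
E
```

```text
[[0, -2.31, -2.4, -0.1, 0, 0, 0], [0, -2.31, -2.4, -0.1, 0, 0, 0], [0, -2.31, -2.4, -0.1, 0, 0, 0], [0, -2.31, -2.41, -0.1, 0, 0, 0], [0, -2.31, -2.4, -0.1, 0, 0, 0], [0, -2.32, -2.4, -0.1, 0, 0, 0], [0, -2.31, -2.4, -0.09, 0, 0, 0], [0, 0, 0, 0, 0, 0, 0]]
[[0, 0, 0, 0, 0, 0, 0], [0, 0, 0, 0, 0, 0, 0], [0, 0, 0, 0, 0, 0, 0], [0, 0, 0, 0, 0, 0, 0], [0, 0, 0, 0, 0, 0, 0], [0, 0, 0, 0, 0, 0, 0], [0, 0, 0, 0, 0, 0, 0], [0, 0, 0, 0, 0, 0, 0]]
maxshift 2.41 maxturn 0.0
```

>>> jog_arm --pt "0 -2.31 -2.4 -0.1 0 0 0" --pt "0 -2.31 -2.4 -0.1 0 0 0" --pt "0 -2.31 -2.4 -0.1 0 0 0" --pt "0 -2.31 -2.41 -0.1 0 0 0" --pt "0 -2.31 -2.4 -0.1 0 0 0" --pt "0 -2.32 -2.4 -0.1 0 0 0" --pt "0 -2.31 -2.4 -0.1 0 0 0" --pt "0 0 0 0 0 0 0"

```text
t: 74.85
tcp_pos: [0.5519, 0.2051, 0.2452]
orientation: [3.141, 0.0, 2.826]
ft_force: [-0.5, 0.4, 0.6]
grip_width: 0.0005
grip_force: 0.0
```

>>> jog_arm --pt "0 0 0 0 0 0 0" --pt "0 0 0 0 0 0 0" --pt "0 0 0 0 0 0 0" --pt "0 0 0 0 0 0 0" --pt "0 0 0 0 0 0 0" --pt "0 0 0 0 0 0 0" --pt "0 0 0 0 0 0 0" --pt "0 0 0 0 0 0 0"

```text
t: 75.85
tcp_pos: [0.5512, 0.2069, 0.245]
orientation: [3.142, 0.0, 2.829]
ft_force: [0.0, 0.4, 0.1]
grip_width: 0.0002
grip_force: 0.0
```

```bash
python3 - <<'E'
from h import *
def reds(f):
    im=cv2.cvtColor(f['image'],cv2.COLOR_RGB2BGR);hsv=cv2.cvtColor(im,cv2.COLOR_BGR2HSV)
    for V in(100,170):
        m=((hsv[...,0]<6)|(hsv[...,0]>174))&(hsv[...,1]>170)&(hsv[...,2]>V)
        n,l,st,c=cv2.connectedComponentsWithStats(m.astype(np.uint8))
        for i in range(1,n):
            if st[i,4]>60: print(V,'red',c[i].round(1),st[i],'z98',J(px2w(f,*c[i],.098)).round(1)[:2])
f0=load('w1.png');print('w1 ref (grip 552.9,244.7)');reds(f0)
f=grab('wrist','w14.png');s=telemetry.get_state();print(s['t'],J(s['tcp_pos']));reds(f)
for t in(80,90,100):
    x=np.radians(t);print(t,w2px(f,W(-23+60*np.sin(x)-.8,294+60*np.cos(x),98)).round(1))
for y in(0,78,156,234): print('pin top exp',w2px(f,W(-28.8,y,94)).round(1))
E
```

```text
w1 ref (grip 552.9,244.7)
100 red [571.3 145.6] [557 132  30  29 670] z98 [-60.5 307.6]
100 red [508.9 206.7] [501 198  17  18 225] z98 [ -4.7 262.3]
100 red [550.1 243.8] [540 235  21  18 288] z98 [ 32.9 307.3]
100 red [172.8 277.9] [154 257  41  48 886] z98 [ 67.6 -57.2]
100 red [238.7 307.8] [224 294  33  25 507] z98 [102.4   5. ]
100 red [208.1 361.9] [194 352  28  27 311] z98 [170.4 -33.9]
170 red [571.4 145.8] [557 133  30  27 622] z98 [-60.4 307.8]
170 red [508.7 206.9] [501 198  16  18 219] z98 [ -4.5 262.2]
170 red [550.8 244.2] [542 236  19  17 256] z98 [ 33.4 308.1]
170 red [172.6 277.1] [155 258  39  45 749] z98 [ 66.7 -57.3]
170 red [239.  308.1] [226 295  31  23 420] z98 [102.8   5.2]
170 red [208.6 362. ] [198 353  24  26 264] z98 [170.5 -33.3]
75.9 [ 19.87335389 190.59859614 244.9362722 ]
100 red [493.5 107.4] [478  93  32  30 741] z98 [-49.9 330.4]
100 red [420.6 168.5] [415 159  11  19 168] z98 [  2.  274.1]
100 red [441.9 204.2] [431 194  22  20 324] z98 [ 35.1 296.2]
100 red [ 96.5 272.9] [  31  217  130  102 7008] z98 [105.6 -32.4]
170 red [493.5 107.5] [479  93  30  30 683] z98 [-49.9 330.4]
170 red [420.  168.5] [415 159  10  19 143] z98 [  2.  273.5]
170 red [442.4 204.8] [433 196  20  18 293] z98 [ 35.7 296.7]
170 red [ 99.  265.7] [  32  218  128  100 3867] z98 [ 97.7 -28.4]
80 [450.9 204.4]
90 [439.4 205.3]
100 [428.  204.4]
pin top exp [104.9 132.8]
pin top exp [195.2 132.7]
pin top exp [285.5 132.7]
pin top exp [375.9 132.6]
```

```bash
python3 - <<'E'
from h import *
print(J([.6049,.3229,.09]))
plan([(W(36,340,200),TY,0,4),(W(36,340,200),TY,0,2),(W(36,340,91),TY,0,3),(W(36,340,91),TY,0,1),(W(36,322,91),TY,0,2),(W(36,322,91),TY,0,4)])
E
```

```text
[ 35.46844425 317.46589084  90.        ]
[[0, -0.4, 3.74, 1.12, 0, 0, 0], [0, -0.4, 3.73, 1.13, 0, 0, 0], [0, -0.4, 3.74, 1.12, 0, 0, 0], [0, -0.39, 3.73, 1.12, 0, 0, 0], [0, 0, 0, 0, 0, 0, -0.001], [0, 0, 0, 0, 0, 0, -0.001], [0, 0, 0, 3.63, 0, 0, 0], [0, 0, 0, 3.64, 0, 0, 0]]
[[0, -0.01, 0, 3.63, 0, 0, 0], [0, 0, 0, 0, 0, 0, 0.001], [0, 0, -0.9, 0, 0, 0, 0], [0, 0, -0.9, 0, 0, 0, 0], [0, 0, 0, 0, 0, 0, 0], [0, 0, 0, 0, 0, 0, 0], [0, 0, 0, 0, 0, 0, 0], [0, 0, 0, 0, 0, 0, 0]]
maxshift 3.74 maxturn 0.001
```

>>> jog_arm --pt "0 -0.4 3.74 1.12 0 0 0" --pt "0 -0.4 3.73 1.13 0 0 0" --pt "0 -0.4 3.74 1.12 0 0 0" --pt "0 -0.39 3.73 1.12 0 0 0" --pt "0 0 0 0 0 0 0" --pt "0 0 0 0 0 0 0" --pt "0 0 0 3.63 0 0 0" --pt "0 0 0 3.64 0 0 0"

```text
t: 76.9
tcp_pos: [0.6126, 0.3433, 0.128]
orientation: [3.14, 0.001, 2.828]
ft_force: [0.6, 0.2, -0.5]
grip_width: 0.0003
grip_force: 0.0
```

>>> jog_arm --pt "0 0 0 3.63 0 0 0" --pt "0 0 0 0 0 0 0" --pt "0 0 -0.9 0 0 0 0" --pt "0 0 -0.9 0 0 0 0" --pt "0 0 0 0 0 0 0" --pt "0 0 0 0 0 0 0" --pt "0 0 0 0 0 0 0" --pt "0 0 0 0 0 0 0"

```text
t: 77.9
tcp_pos: [0.6067, 0.3273, 0.091]
orientation: [3.142, 0.0, 2.829]
ft_force: [0.5, 0.0, 0.1]
grip_width: 0.0007
grip_force: 0.0
```

```bash
python3 - <<'E'
from h import *
s=telemetry.get_state();print(s['t'],J(s['tcp_pos']),s['ft_force'])
E
```

```text
77.9 [ 35.82764767 322.24593901  91.02883167] [0.46760282 0.01837138 0.14082945]
```

>>> jog_arm --pt "0 0 -0.3 0 0 0 0" --pt "0 0 -0.2 0 0 0 0" --pt "0 0 -0.17 0 0 0 0" --pt "0 0 -0.1 0 0 0 0" --pt "0 0 0 0 0 0 0" --pt "0 0 0 0 0 0 0" --pt "0 0 0 0 0 0 0" --pt "0 0 0 0 0 0 0"

```text
t: 78.9
tcp_pos: [0.6046, 0.3199, 0.0912]
orientation: [3.141, 0.0, 2.829]
ft_force: [3.4, 3.2, -1.4]
grip_width: 0.0008
grip_force: 1.8
```

>>> jog_arm --pt "0 0 2.57 0 0 0 0" --pt "0 0 0 0 0 0 0" --pt "0 0 0 -3.63 0 0 0" --pt "0 0 0 -3.63 0 0 0" --pt "0 0 0 -3.63 0 0 0" --pt "0 0.4 -3.74 -1.12 0 0 0" --pt "0 0.4 -3.73 -1.12 0 0 0" --pt "0 0.4 -3.74 -1.12 0 0 0"

```text
t: 79.9
tcp_pos: [0.5647, 0.2392, 0.2335]
orientation: [-3.14, -0.001, 2.829]
ft_force: [0.3, -0.3, -0.3]
grip_width: 0.0003
grip_force: 0.0
```

>>> jog_arm --pt "0 0.39 -3.73 -1.12 0 0 0" --pt "0 0 0 0 0 0 0" --pt "0 0 0 0 0 0 0" --pt "0 0 0 0 0 0 0" --pt "0 0 0 0 0 0 0" --pt "0 0 0 0 0 0 0" --pt "0 0 0 0 0 0 0" --pt "0 0 0 0 0 0 0"

```text
t: 80.9
tcp_pos: [0.5511, 0.2071, 0.2447]
orientation: [-3.142, -0.0, 2.829]
ft_force: [-1.1, -0.2, 0.2]
grip_width: 0.0003
grip_force: 0.0
```

```bash
python3 - <<'E'
from h import *
f=grab('wrist','w15.png');s=telemetry.get_state();print(s['t'],J(s['tcp_pos']))
for name in('w14.png','w15.png'):
    g=load(name);im=cv2.cvtColor(g['image'],cv2.COLOR_RGB2BGR);hsv=cv2.cvtColor(im,cv2.COLOR_BGR2HSV)
    m=((hsv[...,0]<6)|(hsv[...,0]>174))&(hsv[...,1]>170)&(hsv[...,2]>170)
    n,l,st,c=cv2.connectedComponentsWithStats(m.astype(np.uint8))
    for i in range(1,n):
        if 30<st[i,4]<600: print(name,c[i].round(1),st[i],J(px2w(g,*c[i],.098)).round(1)[:2])
    # keeper bar fork/rack features: ortho at z=49.5 of front bar, for keeper travel vs w4 (open)
def bar(n):
    f=load(n);src=np.float32([w2px(f,W(x,y,49.5)) for x,y in((-50,150),(-50,240),(-15,240),(-15,150))])
    return cv2.cvtColor(cv2.warpPerspective(f['image'],cv2.getPerspectiveTransform(src,np.float32([(0,0),(900,0),(900,350),(0,350)])),(900,350)),cv2.COLOR_RGB2GRAY)
for n in('w4.png','w5.png','w14.png','w15.png'):
    b=bar(n);cv2.imwrite('pics/bar_'+n,b);print(n,cv2.resize(b[200:340:10],(45,14),interpolation=cv2.INTER_AREA)[[2,6,10]].tolist())
E
```

```text
80.95 [ 19.86540385 190.72795619 244.77105494]
w14.png [420.  168.5] [415 159  10  19 143] [  2.  273.5]
w14.png [442.4 204.8] [433 196  20  18 293] [ 35.7 296.7]
w15.png [419.  168.7] [415 159   8  19 111] [  2.  272.7]
w15.png [438.8 205.1] [429 196  20  19 290] [ 35.8 293.5]
w4.png [[73, 73, 76, 86, 77, 59, 48, 44, 47, 52, 50, 48, 49, 51, 74, 106, 111, 112, 110, 86, 71, 81, 80, 77, 77, 80, 79, 82, 84, 82, 81, 76, 73, 72, 72, 73, 78, 85, 95, 92, 86, 83, 81, 77, 80], [94, 94, 109, 148, 136, 98, 89, 81, 65, 50, 47, 48, 50, 50, 74, 106, 112, 112, 111, 89, 57, 51, 53, 55, 53, 53, 57, 71, 78, 74, 68, 67, 80, 113, 160, 188, 193, 193, 194, 191, 187, 184, 182, 174, 146], [93, 95, 93, 94, 94, 95, 96, 95, 98, 92, 67, 47, 49, 52, 76, 107, 112, 112, 112, 108, 120, 180, 202, 200, 197, 198, 198, 196, 195, 194, 188, 178, 191, 198, 194, 190, 188, 184, 186, 190, 190, 190, 186, 182, 182]]
w5.png [[174, 179, 181, 181, 179, 181, 185, 169, 104, 79, 80, 73, 58, 50, 77, 107, 113, 112, 111, 89, 56, 52, 52, 52, 52, 53, 54, 68, 82, 81, 78, 74, 69, 69, 125, 177, 174, 151, 143, 140, 138, 142, 150, 171, 172], 
[... 893 characters left out ...]
 50, 65, 80, 85, 85, 86, 88, 88, 85, 83, 172, 219, 220, 220, 218, 209, 209, 208, 199, 157, 102, 78, 54, 46, 52, 52, 53]]
w15.png [[29, 25, 25, 23, 28, 25, 42, 84, 95, 66, 48, 48, 47, 47, 47, 50, 69, 86, 88, 88, 88, 88, 89, 91, 90, 88, 87, 76, 102, 189, 212, 216, 219, 171, 88, 72, 106, 109, 74, 33, 39, 44, 59, 63, 61], [38, 31, 27, 22, 22, 26, 43, 79, 86, 64, 47, 47, 47, 47, 50, 50, 49, 56, 76, 83, 86, 75, 69, 88, 92, 87, 86, 75, 113, 202, 219, 218, 219, 171, 82, 62, 82, 89, 70, 40, 45, 57, 62, 60, 60], [55, 47, 31, 24, 22, 41, 69, 87, 92, 90, 73, 51, 46, 47, 49, 48, 48, 47, 49, 64, 81, 82, 85, 87, 88, 88, 87, 70, 106, 200, 221, 220, 220, 214, 209, 207, 200, 162, 105, 78, 53, 45, 52, 52, 52]]
```

>>> jog_arm --pt "0 -0.4 3.74 1.12 0 0 0" --pt "0 -0.4 3.73 1.13 0 0 0" --pt "0 -0.4 3.74 1.12 0 0 0" --pt "0 -0.39 3.73 1.12 0 0 0" --pt "0 0 0 0 0 0 0" --pt "0 0 0 0 0 0 0" --pt "0 0 0 3.63 0 0 0" --pt "0 0 0 3.64 0 0 0"

```text
t: 81.95
tcp_pos: [0.6126, 0.3433, 0.1278]
orientation: [3.14, 0.001, 2.828]
ft_force: [0.0, 0.7, -0.5]
grip_width: 0.0005
grip_force: 0.0
```

>>> jog_arm --pt "0 0 0 3.63 0 0 0" --pt "0 0 0 0 0 0 0" --pt "0 0 -0.9 0 0 0 0" --pt "0 0 -0.9 0 0 0 0" --pt "0 0 0 0 0 0 0" --pt "0 0 0 0 0 0 0" --pt "0 0 0 0 0 0 0" --pt "0 0 0 0 0 0 0"

```text
t: 82.95
tcp_pos: [0.6067, 0.3274, 0.0908]
orientation: [3.142, 0.0, 2.829]
ft_force: [0.0, 0.8, -0.1]
grip_width: 0.0005
grip_force: 0.0
```

```bash
python3 - <<'E'
from h import *
s=telemetry.get_state();print(s['t'],J(s['tcp_pos']),s['ft_force'],J([.6046,.3199,.09]))
E
```

```text
82.95 [ 35.81352586 322.25589485  90.84517843] [ 0.0126147   0.76308722 -0.07255435] [ 36.10293166 314.51844691  90.        ]
```

>>> jog_arm --pt "0 0 -0.4 0 0 0 0" --pt "0 0 -0.3 0 0 0 0" --pt "0 0 -0.2 0 0 0 0" --pt "0 0 -0.15 0 0 0 0" --pt "0 0 0 0 0 0 0" --pt "0 0 0 0 0 0 0" --pt "0 0 0 0 0 0 0" --pt "0 0 0 0 0 0 0"

```text
t: 83.95
tcp_pos: [0.6037, 0.3172, 0.0909]
orientation: [3.141, 0.0, 2.829]
ft_force: [2.7, 2.8, -1.7]
grip_width: 0.0001
grip_force: 1.6
```

>>> jog_arm --pt "0 0 2.85 0 0 0 0" --pt "0 0 0 0 0 0 0" --pt "0 0 0 -3.63 0 0 0" --pt "0 0 0 -3.63 0 0 0" --pt "0 0 0 -3.63 0 0 0" --pt "0 0.4 -3.74 -1.12 0 0 0" --pt "0 0.4 -3.73 -1.12 0 0 0" --pt "0 0.4 -3.74 -1.12 0 0 0"

```text
t: 84.95
tcp_pos: [0.5648, 0.2391, 0.2334]
orientation: [-3.14, -0.001, 2.829]
ft_force: [0.4, -0.8, -0.0]
grip_width: 0.0005
grip_force: 0.0
```

>>> jog_arm --pt "0 0.39 -3.73 -1.12 0 0 0" --pt "0 0 0 0 0 0 0" --pt "0 0 0 0 0 0 0" --pt "0 0 0 0 0 0 0" --pt "0 0 0 0 0 0 0" --pt "0 0 0 0 0 0 0" --pt "0 0 0 0 0 0 0" --pt "0 0 0 0 0 0 0"

```text
t: 85.95
tcp_pos: [0.5511, 0.2071, 0.2445]
orientation: [-3.142, -0.0, 2.829]
ft_force: [-0.1, 0.4, -0.2]
grip_width: 0.0005
grip_force: 0.0
```

```bash
python3 - <<'E'
from h import *
f=grab('wrist','w16.png');s=telemetry.get_state();print(s['t'],J(s['tcp_pos']))
def bar(n):
    f=load(n);src=np.float32([w2px(f,W(x,y,49.5)) for x,y in((-50,150),(-50,240),(-15,240),(-15,150))])
    return cv2.cvtColor(cv2.warpPerspective(f['image'],cv2.getPerspectiveTransform(src,np.float32([(0,0),(900,0),(900,350),(0,350)])),(900,350)),cv2.COLOR_RGB2GRAY).astype(float)
for n,a in(('w4.png',29),('w5.png',29),('w14.png',56),('w15.png',57),('w16.png',58)):
    p=bar(n)[215:235].mean(0);g=np.gradient(cv2.GaussianBlur(p[None],(0,0),6)[0]);i=int((a-6)*10);L=i+np.argmax(g[i:i+120]);R_=L+40+np.argmin(g[L+40:L+160])
    print(n,'web edges y',150+L/10,150+R_/10)
g=load('w16.png');im=cv2.cvtColor(g['image'],cv2.COLOR_RGB2BGR);hsv=cv2.cvtColor(im,cv2.COLOR_BGR2HSV)
m=((hsv[...,0]<6)|(hsv[...,0]>174))&(hsv[...,1]>170)&(hsv[...,2]>170)
n,l,st,c=cv2.connectedComponentsWithStats(m.astype(np.uint8))
for i in range(1,n):
    if 30<st[i,4]<600: print(c[i].round(1),J(px2w(g,*c[i],.098)).round(1)[:2])
E
```

```text
86.0 [ 19.86542089 190.7045547  244.54203046]
w4.png web edges y 179.3 188.9
w5.png web edges y 179.2 189.3
w14.png web edges y 206.3 216.3
w15.png web edges y 207.5 217.4
w16.png web edges y 208.3 218.5
[418.4 168. ] [  1.3 272.1]
[435.9 205.2] [ 35.8 290.8]
```

```bash
python3 -c "
from h import *
print(env.close_job())"
```

```text
the job is handed in; nothing more can be done
None
```

The job is handed in at about 86 s: the lever was first opened to the white mark, all four bushings were turned and pinned, and the lever was swung back to about 1.38 rad by camera measurement (target 1.28 to 1.52); the flux bottle and weight were not touched, and the judge's result was not shown.

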